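Fetch the rice mould from behind the seasonings

ROBOT

A 6-joint arm with a two-finger parallel gripper is mounted at the origin on the work surface. World frame = base frame: x ahead of the robot, y to its left, z up, the work surface at z = 0. Lengths are in mm, angles in rad, forces in N, time in s.
With the tool pointing down it reaches from about 400 to 925 mm from the base axis. Payload 12.5 kg.
Tool frame: the origin (TCP) lies midway between the tips of the shut fingers; the grasp point (between the pads) lies 19 mm behind it; y points along the fingers, x is the direction in which the jaws open and shut, and the axes are right-handed (so a half turn about y gives the same grasp; the last joint's range is limited). The gripper opens to 95 mm and grips with 3 to 60 N. Pads are 20 mm wide; open, the fingers measure 119 mm over their backs; the gripper's body (75 mm by 180 mm) begins 59 mm behind the grasp point.
Start: joints at [-1.351, 0.491, 1.559, -0, 1.092, -0.106], TCP at [200.065, -592.132, 214.661] pointing down, gripper open.
Joint ranges: [-3.1, 3.1], [-0.84, 2.19], [0.05, 2.79], [-1.13, 4.28], [0.06, 2.93], [-2.69, 2.69]. Speed limits (rad/s): [2.22, 2.22, 2.79, 3.14, 3.14, 3.14].

INTERFACE

Orientations are given as [roll, pitch, yaw] about the fixed x, y, z axes, in that order (R = Rz(yaw) Ry(pitch) Rx(roll)).
In Python, from cell import env, vision, job gives the robot as it stands.
- The arm moves only by the shell command python3 -m crank 'ROWS' [OPENING]. ROWS is JSON, a list of rows, each a list of 6 numbers: the shift along the tool's x, y, z in mm, then the turn, a rotation vector about the tool's x, y, z in degrees. In form: [[x, y, z, rx, ry, rz], ...]. A call has 1 to 5 rows; each row is the pose to reach, as a shift and turn from the pose measured when the call began, along the tool's axes at that moment; what a row does not reach only later rows make up. A row lasts 1/10 s, in which the tool goes at most 50 mm and 8.59 degrees, less where a joint would pass 70% of its speed; a pose out of reach is approached as far as the arm can. A call with a gripper value outside its range is refused whole. OPENING is the opening, from 0 (shut) to 1 (fully open), set as the call begins (- or left out, the last holds). The fingers move at their own pace and stop on an object; the grip force is fixed at half the most. Time passes only in rows, so rows that repeat a pose let the fingers close. It gives the time, the measured TCP pose, the force and the opening at its end, in the units of the state.
- env.state(): the state, without advancing time (a new reading comes with each control period).
- vision.read_camera(name): name is "side" or "top" or "wrist"; returns (picture, depth): 400x640x3 uint8, blue, green, red; 400x640 float32, mm along the optical axis (not along the pixel's ray), 0 where there is no reading.
- vision.calibration(name): a dict with "vertical_fov" (degrees; the focal length in pixels is half the picture's height over the tangent of half this angle, whatever the lens; pixels are square), "cx", "cy" (the principal point, pixels), "pose" (4x4, takes a point from camera to world coordinates). Camera axes: x right, y down, z forward; pixel columns grow to the right and rows downward; lengths in mm; the calibration is good to about 2 mm. A picture is of the moment at which its call begins: read the wrist's pose just before it. calibration takes no time and is no camera call; for the wrist camera it gives the pose at the moment of the call.
- job.job_done(): hands the job in, once; it reports no verdict.
The state is a dict: "t": time; "joints": joint angles; "qvel": joint speeds; "tau": joint torques, N m; "eef_pos": TCP position; "tcp_rot": TCP orientation; "ft_force": force on the tool from outside, world axes, zero at the start; "moment": the same for the moment, N m; "opening": opening from 0.0 (shut) to 1.0 (fully open).
Only numpy, scipy, OpenCV 4.12 (cv2) and the standard library are available. Lean on these libraries where they do the work, as an engineer would, in place of code of your own. Each camera call takes 0.05 s, during which the arm holds its last target.

TASK

The wooden rice mould stands behind the mill, the lidded jar and the square tin on the brown carrier. Clear all three to the black side tray before moving the mould, then lay the mould the same way up in the middle of the bamboo mat, lengthwise along the mat, and only then put the mill, the jar and the tin back upright, each exactly where it stood at the start. Knock none of them over, and do not shift the small blue cup on the carrier or the red bowl.

Things in the scene. Friction and masses are not known exactly. Their poses are not given: they have to be found in the camera images.
- caddy: Brown wooden carrier, fixed, a low tray 190 (its x) by 300 (its y) by 22 mm; floor 12 mm above the table, rim 7 mm thick rising 10 mm above the floor. Origin: centre of its underside, on the table; its -x side faces the robot. The mill, jar and tin stand in a row along its y about 40 mm in front (-x) of its centre, 100 mm apart, in any order; the mould lies along its y right behind them, about 25 mm behind (+x of) the centre.
- side_tray: Black tray, fixed, 280 (its x) by 130 (its y) by 16 mm, empty at the start, to the left or the right; floor 8 mm above the table, rim 7 mm thick rising 8 mm above the floor. Origin: centre of its underside. It holds the three in a row along its x.
- board: Pale cutting board, fixed, 250 (its x) by 165 (its y) by 20 mm, with a bamboo mat 210 (x) by 130 (y) mm glued on it, centred; top of the mat 24 mm above the table. On the other side from the black tray. Origin: centre of its underside; the mat's length runs along x.
- mill: Turned dark wooden sesame mill, round, 130 mm tall, foot 50 mm across, narrow waist, round head 40 mm across from 91 to 125 mm above its foot (grip it there), a 12 mm metal button on top. About 0.2 kg. Origin: centre of its underside; z up.
- jar: White round ceramic jar with lid, 78 mm tall, 54 mm across (lid 52 mm, from 60 mm up). The lid does not come off. About 0.22 kg. Origin: centre of its underside; z up.
- tin: Square metal tea tin with lid, 50 by 50 by 98 mm tall, sides along its x and y; the lid does not come off. About 0.18 kg. Origin: centre of its underside; z up.
- mould: Wooden rice mould, an open-topped box 150 (its x, length) by 50 (its y) by 40 mm tall with five cells in a row, walls 6 mm. About 0.16 kg; grip it across its 50 mm width. Origin: centre of its underside; z up.
- cup: Small blue cup, 42 mm across at the rim, 45 mm tall, loose, on a back corner of the carrier; not to be moved. Origin: centre of its underside.
- bowl: Red bowl, 110 mm across at the rim, 50 mm tall, loose, on the table between robot and carrier; not to be moved. Origin: centre of its underside.

How it is judged (in metres and radians):
On the way, in this order (a step that is already met when the one before it is completed fails the run):
1. mill, jar and tin all stand upright and released in the black side tray while the mould is still at its place (x of mill in the frame of side_tray between -0.125 and 0.125 m and y of mill in the frame of side_tray between -0.05 and 0.05 m and z of each of mill, jar, tin in the frame of side_tray below 0.014 m and angle between each of mill, jar, tin's own z axis and vertical below 0.15 rad and linear speed of each of mill, jar, tin below 0.03 m/s and contact force between the fingers and mill below 0.3 N and x of jar in the frame of side_tray between -0.125 and 0.125 m and y of jar in the frame of side_tray between -0.05 and 0.05 m and contact force between the fingers and jar below 0.3 N and x of tin in the frame of side_tray between -0.125 and 0.125 m and y of tin in the frame of side_tray between -0.05 and 0.05 m and contact force between the fingers and tin below 0.3 N and distance of mould from where it was at the start of the episode below 0.02 m), for 0.2 s.
2. the mould lies released on the middle of the mat, lengthwise, while the three are still off their places on the carrier (horizontal distance between mould and board below 0.015 m and angle between the x axis of mould and the x axis of board, either way round below 0.2 rad and angle between mould's own z axis and vertical below 0.1 rad and z of mould in the frame of board below 0.032 m and linear speed of mould below 0.03 m/s and contact force between the fingers and mould below 0.3 N and distance of each of mill, jar, tin from where it was at the start of the episode above 0.1 m), for 0.2 s.
At the end, for the whole second after the job is handed in: The mould lies open side up, at rest and released on the mat, within 15 mm of the board's centre and 0.2 rad of its length; mill, jar and tin stand upright, at rest and released, each within 15 mm of where it stood at the start; the cup and the bowl are within 30 mm of their start (horizontal distance between mould and board below 0.015 m and angle between the x axis of mould and the x axis of board, either way round below 0.2 rad and angle between mould's own z axis and vertical below 0.1 rad and z of mould in the frame of board below 0.032 m and linear speed of each of mould, mill, jar, tin below 0.03 m/s and contact force between the fingers and mould below 0.3 N and distance of each of mill, jar, tin from where it was at the start of the episode below 0.015 m and angle between each of mill, jar, tin's own z axis and vertical below 0.12 rad and contact force between the fingers and mill below 0.3 N and contact force between the fingers and jar below 0.3 N and contact force between the fingers and tin below 0.3 N and distance of each of cup, bowl from where it was at the start of the episode below 0.03 m); the robot touches nothing.
It fails at once if the mill, the jar or the tin is knocked over (angle between any of mill, jar, tin's own z axis and vertical above 0.6 rad).
It fails at once if the mould, the cup or the bowl is knocked over (angle between any of mould, cup, bowl's own z axis and vertical above 0.8 rad).
It fails at once if the blue cup or the red bowl is shifted by more than 30 mm (distance of any of cup, bowl from where it was at the start of the episode above 0.03 m).
It also fails if it takes over 144 s, if anything falls off the work surface, if the arm or the gripper's body presses on something with over 40 N, if the wrist force passes 120 N, or if a joint passes its speed limit or range.

## Working session

There is one attempt and no reset: what is moved stays moved. The work goes in short steps, Python scripts to look and compute and a shell command to move; the robot and the scene stay as the last step left them, time stands still between calls to the robot, and variables do not carry over. Pictures are saved under pics/ and viewed, and the job is handed in when it is done.

```bash
ls; mkdir -p pics; python3 - <<'E'
from cell import env, vision, job
import cv2,numpy as np
print(env.state())
for n in("top","side"):
    p,d=vision.read_camera(n); cv2.imwrite(f"pics/{n}0.png",p); np.save(f"pics/{n}0.npy",d)
    print(n,vision.calibration(n))
E
```

```text
pics
{'t': 0.0, 'joints': array([-1.35060693e+00,  4.91579122e-01,  1.55945314e+00,  1.86213146e-05,
        1.09173513e+00, -1.05587016e-01]), 'qvel': array([-0.00037219, -0.00128148, -0.00110119,  0.00184916, -0.00147283,
       -0.00154089]), 'tau': array([-6.02208365e-04, -6.12645435e+01, -2.58185148e+01,  6.92631374e-02,
        4.81900130e-02, -1.38293613e-04]), 'eef_pos': array([ 200.00537269, -591.86545232,  214.04833797]), 'tcp_rot': array([-1.57065610e+00,  1.16644924e-03, -1.24502842e+00]), 'ft_force': array([ 0.60713396, -0.93495197,  1.15455935]), 'moment': array([-0.00698065,  0.03515945, -0.0171671 ]), 'opening': 0.9988455408373677}
top {'vertical_fov': 57.10621531332092, 'cx': 315.4351915040361, 'cy': 198.30839033721017, 'pose': array([[-1.56851729e-02, -9.98526248e-01,  5.19548648e-02,
         4.59588917e+02],
       [-9.99817211e-01,  1.62311828e-02,  1.01040833e-02,
        -1.06273241e+01],
       [-1.09324813e-02, -5.17868837e-02, -9.98598317e-01,
         8.52577151e+02],
       [ 0.00000000e+00,  0.00000000e+00,  0.00000000e+00,
         1.00000000e+00]])}
side {'vertical_fov': 45.796173700811835, 'cx': 317.67073565257175, 'cy': 204.37913254569602, 'pose': array([[-7.16161492e-01, -4.28691843e-01,  5.50759495e-01,
        -1.96591064e+02],
       [-6.97901023e-01,  4.32124695e-01, -5.71141322e-01,
         7.22402613e+02],
       [ 6.84684701e-03, -7.93405037e-01, -6.08655542e-01,
         8.37309933e+02],
       [ 0.00000000e+00,  0.00000000e+00,  0.00000000e+00,
         1.00000000e+00]])}
```

View pics/top0.png

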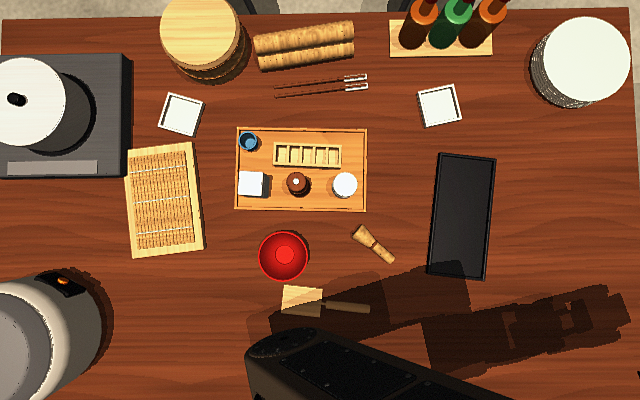

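View pics/side0.png

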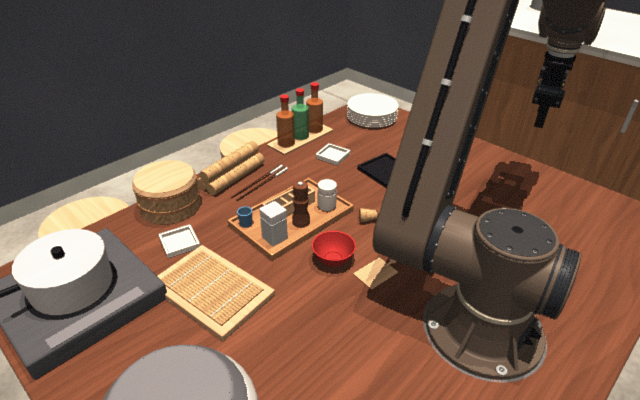

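```bash
cat > h.py <<'E'
import numpy as np,cv2
from cell import env, vision, job
def cal(n):
    c=vision.calibration(n); f=200/np.tan(np.radians(c["vertical_fov"]/2)); return f,c["cx"],c["cy"],np.array(c["pose"])
def cloud(d,c):
    f,cx,cy,T=c; v,u=np.mgrid[0:400,0:640]
    P=np.stack([(u-cx)/f*d,(v-cy)/f*d,d],-1)@T[:3,:3].T+T[:3,3]; P[d<=0]=np.nan; return P
def ray(uv,z,c):
    f,cx,cy,T=c; uv=np.asarray(uv,float).reshape(-1,2)
    D=np.c_[(uv[:,0]-cx)/f,(uv[:,1]-cy)/f,np.ones(len(uv))]@T[:3,:3].T
    return T[:3,3]+D*((z-T[2,3])/D[:,2])[:,None]
def rect(mask,z,c):
    m=mask.astype(np.uint8); cs,_=cv2.findContours(m,cv2.RETR_EXTERNAL,cv2.CHAIN_APPROX_NONE)
    k=max(cs,key=cv2.contourArea).reshape(-1,2)
    w=ray(k,z,c)[:,:2].astype(np.float32)
    return cv2.minAreaRect(w),len(k),k.mean(0)
E
python3 - <<'E'
from h import *
p,d=cv2.imread("pics/top0.png"),np.load("pics/top0.npy")
c=cal("top"); P=cloud(d,c); Z=P[...,2]
v,u=np.mgrid[0:400,0:640]
def box(a,b,e,f): return (u>=a)&(u<b)&(v>=e)&(v<f)
print("table z",np.nanmedian(Z[280:300,180:230]))
def show(n,m,z):
    print(n,m.sum(),"z",np.nanmedian(Z[m]).round(1),"rect",rect(m,z,c))
hsv=cv2.cvtColor(p,cv2.COLOR_BGR2HSV)
roi=box(230,375,120,218)
show("tin",box(230,272,165,205)&(Z>100),110)
show("jar",box(325,365,165,205)&(Z>80),90)
m=box(275,325,160,205)&(Z>85); show("mill",m,125); 
mb=m&(Z>136); print("button",mb.sum(),P[mb].mean(0) if mb.any() else 0)
show("mould",box(265,350,138,168)&(Z>42)&(Z<70),52)
show("cup",box(236,262,128,155)&(Z>35),57)
show("tray",box(415,505,145,290)&(hsv[...,2]<70),16)
show("board",box(118,210,135,265)&(Z>14)&(Z<40),22)
show("caddy",roi&(Z>14),22)
show("bowl",box(250,315,225,285)&(Z>20),50)
E
```

```text
table z 0.20481813857236375
tin 606 z 109.9 rect (((531.205078125, 128.71139526367188), (50.659706115722656, 49.928077697753906), 85.44680786132812), 92, array([250.18478261, 183.06521739]))
jar 478 z 89.9 rect (((528.0984497070312, -64.87052917480469), (49.89511489868164, 50.10586929321289), 88.95951080322266), 69, array([344.8115942 , 184.27536232]))
mill 378 z 136.6 rect (((529.0540161132812, 33.395347595214844), (43.76304626464844, 39.38531494140625), 44.13201141357422), 59, array([296.72881356, 182.69491525]))
button 233 [530.43040096  34.50959999 138.01334659]
mould 753 z 50.8 rect (((597.3814697265625, 14.990737915039062), (149.89590454101562, 51.574806213378906), 86.40656280517578), 178, array([306.96067416, 154.65168539]))
cup 181 z 55.0 rect (((629.7366943359375, 144.43984985351562), (42.76880645751953, 40.845272064208984), 17.59184455871582), 54, array([247.5       , 140.48148148]))
tray 8010 z 7.9 rect (((442.1461181640625, -316.6319885253906), (157.31922912597656, 315.48541259765625), 82.29053497314453), 405, array([457.20493827, 225.19506173]))
board 7967 z 23.9 rect (((522.6808471679688, 354.13092041015625), (283.21405029296875, 177.6990509033203), 6.628544807434082), 392, array([158.60204082, 195.0994898 ]))
caddy 5664 z 29.5 rect (((570.6013793945312, 30.645172119140625), (299.2568054199219, 189.60475158691406), 87.9448013305664), 423, array([300.69976359, 169.11111111]))
bowl 1112 z 37.7 rect (((376.2021484375, 71.03488159179688), (107.36457824707031, 106.99827575683594), 44.32200622558594), 141, array([282.33333333, 256.5177305 ]))
```

```bash
python3 - <<'E'
from h import *
p,d=cv2.imread("pics/top0.png"),np.load("pics/top0.npy")
c=cal("top"); P=cloud(d,c); Z=P[...,2]
v,u=np.mgrid[0:400,0:640]
def box(a,b,e,f): return (u>=a)&(u<b)&(v>=e)&(v<f)
def op(m): return cv2.morphologyEx(m.astype(np.uint8),cv2.MORPH_OPEN,np.ones((7,7)))
m1=op(box(415,505,145,290)&(Z>4)&(Z<25)); m2=op(box(110,212,130,265)&(Z>16)&(Z<32))
for m,z in((m1,16),(m2,20)):
    r,n,k=rect(m,z,c); print(r,k, cv2.boxPoints(r).round(1).tolist())
o=p.copy(); o[m1>0]=(0,255,0); o[m2>0]=(255,0,255)
cv2.imwrite("pics/m0.png",cv2.resize(np.hstack([o[125:300,100:215],o[125:300,410:515]]),None,fx=3,fy=3))
E
```

```text
((458.24993896484375, -331.47283935546875), (132.6211700439453, 279.2343444824219), 82.35152435302734) [460.13302752 218.31651376] [[311.0, -378.6000061035156], [587.7999877929688, -415.79998779296875], [605.5, -284.29998779296875], [328.70001220703125, -247.1999969482422]]
((506.295654296875, 347.39215087890625), (248.97854614257812, 165.37696838378906), 6.454721450805664) [160.71497585 198.        ] [[373.29998779296875, 415.6000061035156], [391.8999938964844, 251.1999969482422], [639.2999877929688, 279.20001220703125], [620.7000122070312, 443.6000061035156]]
```

View pics/m0.png

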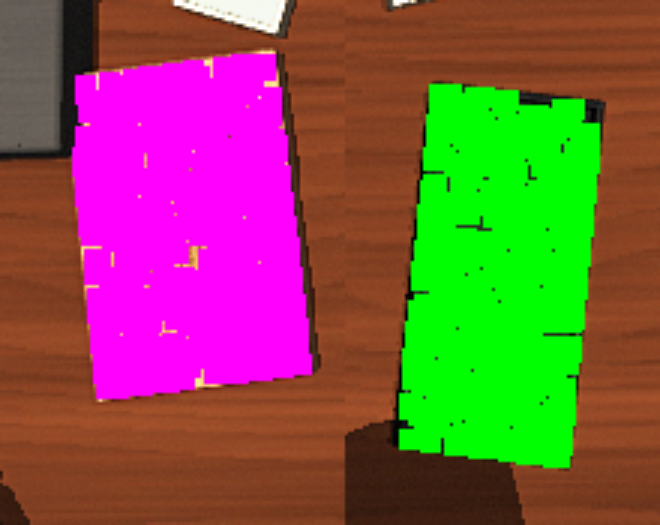

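```bash
cat >> h.py <<'E'
from scipy.spatial.transform import Rotation as Ro
def go(x,y,z,yaw):
    s=env.state(); R=Ro.from_euler("xyz",s["tcp_rot"]); G=Ro.from_euler("xyz",[-90,0,yaw],degrees=True)
    print("t",round(s["t"],2),"pos",s["eef_pos"].round(1),"yaw",np.degrees(s["tcp_rot"]).round(1),"open",round(s["opening"],3),"F",s["ft_force"].round(1))
    t=np.array([x,y,z])-s["eef_pos"]
    print("shift",(R.inv().apply(t)).round(1),"turn",np.degrees((R.inv()*G).as_rotvec()).round(1),"dist",np.linalg.norm(t).round())
E
python3 -c "
from h import *
go(530,34,250,-92)"; python3 -m crank --help | head -20
```

```text
t 0.1 pos [ 200.  -591.9  214.1] yaw [-90.    0.1 -71.3] open 1.002 F [ 0.  -0.6  0. ]
shift [-487.4  -35.3  513. ] turn [ 0.  20.7 -0.1] dist 708.0invalid input: not JSON, or not a number
```

```bash
python3 -m crank '[[-30,-5,30,0,2,0],[-60,-10,60,0,5,0],[-90,-15,90,0,9,0],[-120,-25,120,0,14,0],[-150,-35,160,0,20.7,0]]' 1; python3 -c "
from h import *
go(530,34,250,-92)"
```

```text
t: 0.6
eef_pos: [303.0, -397.9, 249.1]
tcp_rot: [-1.571, 0.002, -1.611]
ft_force: [1.7, -0.4, 0.0]
opening: 1.0
t 0.6 pos [ 303.  -397.9  249.1] yaw [-90.    0.1 -92.3] open 1.0 F [ 1.7 -0.4  0. ]
shift [-4.407e+02 -3.000e-01  2.094e+02] turn [ 0.  -0.3 -0.1] dist 488.0
```

```bash
python3 -m crank '[[-35,0,25,0,0,0],[-75,0,45,0,0,0],[-115,0,65,0,0,0],[-155,0,85,0,0,0],[-195,0,100,0,0,0]]' && python3 -m crank '[[-40,0,20,0,0,0],[-80,0,40,0,0,0],[-120,0,60,0,0,0],[-160,0,75,0,0,0],[-200,0,90,0,0,0]]'; python3 - <<'E'
from h import *
go(530,34,250,-92)
E
```

```text
t: 1.1
eef_pos: [411.5, -205.4, 249.3]
tcp_rot: [-1.571, 0.002, -1.611]
ft_force: [0.6, 0.2, 0.5]
opening: 1.0
t: 1.6
eef_pos: [509.9, -7.3, 249.4]
tcp_rot: [-1.572, 0.002, -1.611]
ft_force: [0.9, -0.3, -0.2]
opening: 0.997
t 1.6 pos [509.9  -7.3 249.4] yaw [-90.1   0.1 -92.3] open 0.997 F [ 0.9 -0.3 -0.2]
shift [-42.1  -0.6  18.5] turn [ 0.1 -0.3 -0.1] dist 46.0
```

```bash
python3 -m crank '[[-20,0,10,0,0,0],[-42,0,18.5,0,-0.3,0],[-42,0,18.5,0,-0.3,0]]'; python3 - <<'E'
from h import *
go(530,34,101,-92)
print(vision.calibration("wrist"))
c=cal("wrist");p,d=vision.read_camera("wrist"); cv2.imwrite("pics/w1.png",p); np.save("pics/w1.npy",d)
p,d=vision.read_camera("side"); cv2.imwrite("pics/s1.png",p)
E
```

```text
t: 1.9
eef_pos: [530.5, 35.9, 249.0]
tcp_rot: [-1.572, 0.002, -1.603]
ft_force: [0.2, -0.2, 0.2]
opening: 0.997
t 1.9 pos [530.5  35.9 249. ] yaw [-90.1   0.1 -91.8] open 0.997 F [ 0.2 -0.2  0.2]
shift [  2.2 148.   -0.3] turn [ 0.1  0.2 -0.1] dist 148.0
{'vertical_fov': 64.7046799548962, 'cx': 318.9453280691865, 'cy': 197.84289161014829, 'pose': array([[-3.30366759e-02, -9.55817486e-01, -2.92098463e-01,
         6.13313100e+02],
       [-9.99453677e-01,  3.13129901e-02,  1.05756248e-02,
         3.19911553e+01],
       [-9.61890838e-04,  2.92288266e-01, -9.56329778e-01,
         4.18927615e+02],
       [ 0.00000000e+00,  0.00000000e+00,  0.00000000e+00,
         1.00000000e+00]])}
```

View pics/w1.png

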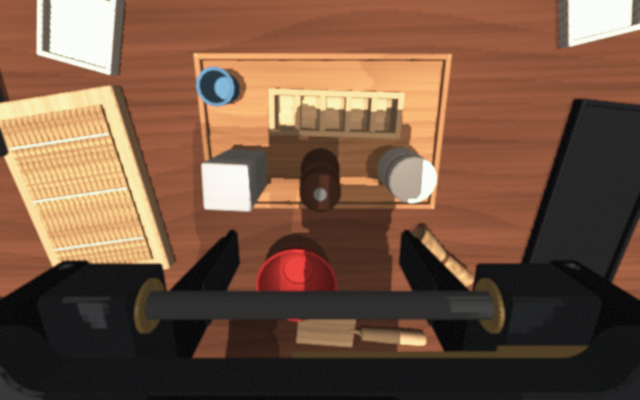

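View pics/s1.png

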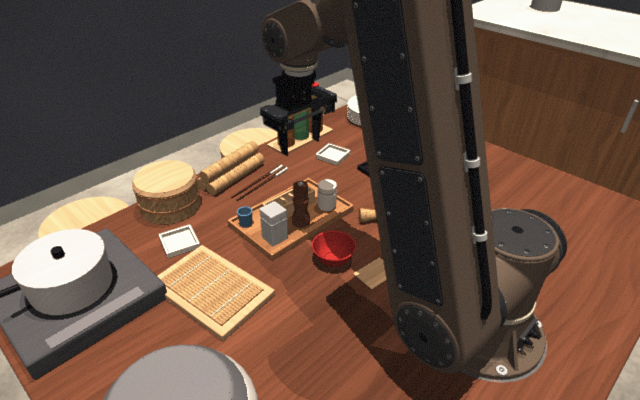

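Wrist view shows the mill button near (320,194), the jar lid near (410,180), the tin top near (230,185), and the mould at (337,112). I'll use it to cross-check positions.

```bash
python3 - <<'E'
from h import *
p,d=cv2.imread("pics/w1.png"),np.load("pics/w1.npy")
c=cal("wrist"); P=cloud(d,c); Z=P[...,2]
v,u=np.mgrid[0:400,0:640]
def box(a,b,e,f): return (u>=a)&(u<b)&(v>=e)&(v<f)
def show(n,m,z): print(n,m.sum(),"z",np.nanmedian(Z[m]).round(1),[np.round(q,1) for q in rect(m,z,c)[0]])
show("tin",box(195,275,140,215)&(Z>105),110)
show("jar",box(370,440,140,206)&(Z>85)&(Z<96),90)
m=box(295,345,140,215)
for z in(100,110,120,130,139): show("mill>%d"%z,m&(Z>z),z)
show("mould",box(262,410,80,140)&(Z>46)&(Z<60),52)
show("cup",box(190,245,60,110)&(Z>48),57)
show("bowl",box(250,340,245,292)&(Z>20),50)
E
```

```text
tin 2324 z 109.7 [array([533.7, 126.8]), array([49.9, 50. ]), np.float64(85.2)]
jar 1767 z 90.0 [array([529.4, -65.4]), array([51.4, 50.6]), np.float64(62.4)]
mill>100 1510 z 136.7 [array([524.7,  33.1]), array([42.2, 48.9]), np.float64(88.0)]
mill>110 1499 z 136.7 [array([527.5,  33. ]), array([40.9, 47.3]), np.float64(88.0)]
mill>120 1423 z 136.8 [array([529.3,  32.9]), array([39.6, 43.8]), np.float64(88.0)]
mill>130 1345 z 136.9 [array([531.1,  32.9]), array([38.2, 40.5]), np.float64(88.0)]
mill>139 134 z 141.8 [array([531.6,  32.9]), array([11.1, 11.5]), np.float64(88.0)]
mould 2624 z 51.6 [array([599. ,  13.1]), array([150.,  50.]), np.float64(86.3)]
cup 573 z 56.2 [array([632.4, 142.5]), array([42.3, 39.8]), np.float64(88.0)]
bowl 1282 z 42.6 [array([403.2,  70.3]), array([119.6,  66.3]), np.float64(88.0)]
```

```bash
python3 -m crank '[[2.7,35,0.6,0,0,0],[2.7,70,0.6,0,0,0],[2.7,105,0.6,0,0,0],[2.7,135,0.6,0,0,0],[2.7,148,0.6,0,0,0]]' 0.8; python3 -m crank '[[0,0,0,0,0,0],[0,0,0,0,0,0]]'; python3 -c "
from h import *
go(531.2,33.3,101,-92)"
```

```text
t: 2.5
eef_pos: [528.5, 30.3, 98.7]
tcp_rot: [-1.576, 0.001, -1.606]
ft_force: [-0.3, -0.3, 1.0]
opening: 0.8
t: 2.7
eef_pos: [528.2, 29.4, 98.8]
tcp_rot: [-1.577, 0.001, -1.607]
ft_force: [0.5, -0.1, 0.7]
opening: 0.803
t 2.7 pos [528.2  29.4  98.8] yaw [-90.3   0.1 -92.1] open 0.803 F [ 0.5 -0.1  0.7]
shift [-4.  -2.2  2.8] turn [ 0.3 -0.1 -0.1] dist 5.0
```

```bash
python3 -m crank '[[-4,-2,2.8,0.3,0,0],[-4,-2,2.8,0.3,0,0]]'; python3 -c "
from h import *
go(531.2,33.3,101,-92)"
```

```text
t: 2.9
eef_pos: [532.0, 33.3, 102.2]
tcp_rot: [-1.569, 0.001, -1.607]
ft_force: [0.4, -0.5, 0.5]
opening: 0.796
t 2.9 pos [532.   33.3 102.2] yaw [-89.9   0.1 -92.1] open 0.796 F [ 0.4 -0.5  0.5]
shift [ 0.1  1.2 -0.8] turn [-0.1 -0.1 -0.1] dist 1.0
```

```bash
python3 -m crank '[[0,0,0,0,0,0],[0,0,0,0,0,0],[0,0,0,0,0,0],[0,0,0,0,0,0],[0,0,0,0,0,0]]' 0; python3 -m crank '[[0,0,0,0,0,0]]';  python3 -c "
from h import *
go(531.2,33.3,101,-92)"
```

```text
t: 3.4
eef_pos: [532.0, 33.4, 102.1]
tcp_rot: [-1.569, 0.001, -1.608]
ft_force: [-0.2, 1.6, -0.2]
opening: 0.435
t: 3.5
eef_pos: [531.9, 33.4, 102.0]
tcp_rot: [-1.569, 0.001, -1.607]
ft_force: [-0.0, -0.0, 0.8]
opening: 0.415
t 3.5 pos [531.9  33.4 102. ] yaw [-89.9   0.1 -92.1] open 0.415 F [-0.  -0.   0.8]
shift [ 0.1  1.  -0.7] turn [-0.1 -0.1 -0.1] dist 1.0
```

```bash
python3 -m crank '[[0,-15,0,0,0,0],[0,-40,0,0,0,0],[0,-65,0,0,0,0],[0,-90,0,0,0,0],[0,-115,0,0,0,0]]'; python3 -m crank '[[0,0,0,0,0,0]]';  python3 -c "
from h import *
go(537.5,-342,217,-94)"
```

```text
t: 4.0
eef_pos: [531.4, 33.2, 217.8]
tcp_rot: [-1.57, 0.001, -1.607]
ft_force: [0.4, 0.5, -2.8]
opening: 0.416
t: 4.1
eef_pos: [532.4, 33.2, 220.2]
tcp_rot: [-1.566, 0.001, -1.607]
ft_force: [0.3, -0.6, -2.5]
opening: 0.417
t 4.1 pos [532.4  33.2 220.2] yaw [-89.7   0.1 -92.1] open 0.417 F [ 0.3 -0.6 -2.5]
shift [374.8   2.8  18.8] turn [-0.3  1.9 -0.1] dist 375.0
```

```bash
python3 -m crank '[[20,0,2,0,0,0],[55,0,4,0,0,0],[95,0,6,0,1,0],[135,0,8,0,1,0],[175,0,10,0,2,0]]'; python3 -m crank '[[40,0,2,0,0,0],[80,0,3,0,0,0],[120,0,4,0,0,0],[160,0,5,0,0,0],[188,0,6,0,0,0]]';python3 -m crank '[[0,0,0,0,0,0]]';  python3 -c "
from h import *
go(537.5,-342,100,-94)"
```

```text
t: 4.6
eef_pos: [535.3, -143.4, 218.5]
tcp_rot: [-1.567, 0.002, -1.642]
ft_force: [0.8, 0.4, -1.8]
opening: 0.415
t: 5.1
eef_pos: [527.1, -333.6, 216.2]
tcp_rot: [-1.569, 0.003, -1.643]
ft_force: [1.0, 0.8, -0.9]
opening: 0.417
t: 5.2
eef_pos: [526.3, -336.5, 214.2]
tcp_rot: [-1.571, 0.003, -1.646]
ft_force: [-0.4, -0.0, -2.6]
opening: 0.417
t 5.2 pos [ 526.3 -336.5  214.2] yaw [-90.    0.2 -94.3] open 0.417 F [-0.4 -0.  -2.6]
shift [  5.1 114.2  11.6] turn [-0.  -0.3 -0.2] dist 115.0
```

```bash
python3 -m crank '[[5,20,8,0,0,0],[5,45,12,0,0,0],[5,70,12,0,0,0],[5,95,12,0,0,0],[5,107,12,0,0,0]]'; python3 -m crank '[[0,0,0,0,0,0]]';  python3 -c "
from h import *
go(537.5,-342,98,-94)
p,d=vision.read_camera('side'); cv2.imwrite('pics/s2.png',p[100:250,300:500])
p,d=vision.read_camera('top'); cv2.imwrite('pics/t2.png',p)
"
```

```text
t: 5.7
eef_pos: [536.8, -340.4, 103.8]
tcp_rot: [-1.574, 0.006, -1.646]
ft_force: [0.0, 0.2, -1.9]
opening: 0.416
t: 5.8
eef_pos: [536.3, -339.4, 102.0]
tcp_rot: [-1.577, 0.008, -1.646]
ft_force: [-0.0, 0.1, -2.6]
opening: 0.416
t 5.8 pos [ 536.3 -339.4  102. ] yaw [-90.4   0.5 -94.3] open 0.416 F [-0.   0.1 -2.6]
shift [2.5 3.9 1.4] turn [ 0.4 -0.3 -0.5] dist 5.0
```

View pics/t2.png

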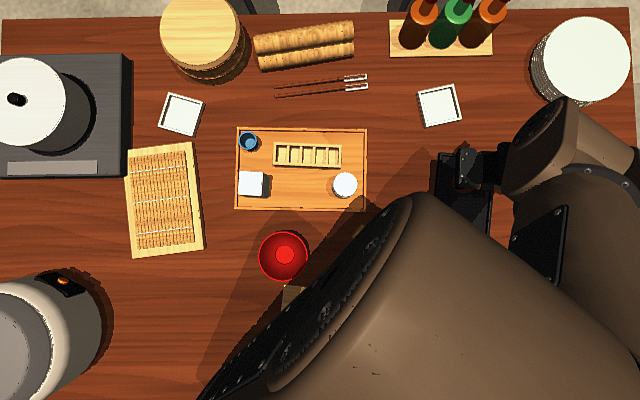

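```bash
python3 -m crank '[[2,3,1,0.4,0,-0.5],[2,5,1,0.4,0,-0.5],[2,5,1,0.4,0,-0.5]]';  python3 -c "
from h import *
go(537.5,-342,98,-94)"
```

```text
t: 6.2
eef_pos: [537.7, -342.0, 99.1]
tcp_rot: [-1.568, -0.003, -1.646]
ft_force: [-0.1, 0.7, -1.4]
opening: 0.419
t 6.2 pos [ 537.7 -342.    99.1] yaw [-89.8  -0.1 -94.3] open 0.419 F [-0.1  0.7 -1.4]
shift [ 0.   1.1 -0.3] turn [-0.2 -0.3  0.1] dist 1.0
```

```bash
python3 -m crank '[[0,1.5,0,-0.2,0,0],[0,1.5,0,-0.2,0,0],[0,1.5,0,-0.2,0,0]]';  python3 -c "
from h import *
go(537.5,-342,98,-94)"
```

```text
t: 6.5
eef_pos: [537.9, -342.1, 98.0]
tcp_rot: [-1.57, -0.003, -1.646]
ft_force: [-0.3, -0.3, 1.6]
opening: 0.422
t 6.5 pos [ 537.9 -342.1   98. ] yaw [-90.   -0.2 -94.3] open 0.422 F [-0.3 -0.3  1.6]
shift [-0.1 -0.  -0.4] turn [-0.  -0.3  0.2] dist 0.0
```

Contact. Release, then rise.

```bash
python3 -m crank '[[0,0,0,0,0,0],[0,0,0,0,0,0],[0,0,0,0,0,0],[0,0,0,0,0,0]]' 0.8; python3 -m crank '[[0,-20,0,0,0,0],[0,-50,0,0,0,0],[0,-80,0,0,0,0],[0,-110,0,0,0,0]]';  python3 -m crank '[[0,0,0,0,0,0]]'; python3 -c "
from h import *
p,d=vision.read_camera('wrist'); cv2.imwrite('pics/w2.png',p)
go(529,-65.2,170,-92)"
```

```text
t: 6.9
eef_pos: [537.9, -342.2, 98.0]
tcp_rot: [-1.57, -0.003, -1.646]
ft_force: [-0.5, -0.4, 0.2]
opening: 0.698
t: 7.3
eef_pos: [537.8, -341.7, 209.1]
tcp_rot: [-1.571, -0.003, -1.646]
ft_force: [-0.3, -0.9, 0.2]
opening: 0.796
t: 7.4
eef_pos: [538.9, -342.5, 213.2]
tcp_rot: [-1.565, -0.006, -1.646]
ft_force: [0.0, -0.6, -0.5]
opening: 0.801
t 7.45 pos [ 538.3 -342.1  211.1] yaw [-89.8  -0.3 -94.3] open 0.8 F [-0.3 -0.4 -0.6]
shift [-275.6   39.7  -30.1] turn [-0.2 -2.3  0.3] dist 280.0
```

View pics/w2.png

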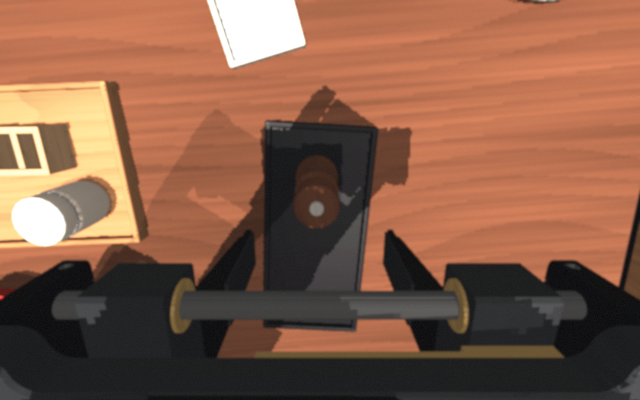

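```bash
python3 -m crank '[[-30,0,-4,0,0,0],[-70,5,-8,0,0,0],[-110,10,-12,0,-1,0],[-150,15,-17,0,-2,0],[-190,20,-22,0,-2.3,0]]'; python3 -m crank '[[-40,5,-6,0,0,0],[-75,10,-9,0,0,0],[-86,20,-9,0,0,0],[-86,20,-9,0,0,0]]';  python3 -c "
from h import *
go(529,-65.2,43,-92)"
```

```text
t: 7.95
eef_pos: [529.8, -149.4, 188.7]
tcp_rot: [-1.57, -0.004, -1.605]
ft_force: [1.4, -0.4, 0.5]
opening: 0.801
t: 8.35
eef_pos: [523.1, -62.0, 166.7]
tcp_rot: [-1.572, -0.004, -1.603]
ft_force: [1.4, -0.9, 0.1]
opening: 0.798
t 8.35 pos [523.1 -62.  166.7] yaw [-90.1  -0.2 -91.8] open 0.798 F [ 1.4 -0.9  0.1]
shift [  2.5 123.7   6.2] turn [0.1 0.2 0.2] dist 124.0
```

```bash
python3 -m crank '[[2.5,20,6,0,0,0],[2.5,50,6,0,0,0],[2.5,80,6,0,0,0],[2.5,105,6,0,0,0],[2.5,116,6,0,0,0]]'; python3 -c "
from h import *
go(529,-65.2,44,-92)"
```

```text
t: 8.85
eef_pos: [528.0, -66.4, 48.4]
tcp_rot: [-1.575, -0.003, -1.604]
ft_force: [-0.4, -0.6, 0.2]
opening: 0.798
t 8.85 pos [528.  -66.4  48.4] yaw [-90.3  -0.2 -91.9] open 0.798 F [-0.4 -0.6  0.2]
shift [-1.2  4.4  0.9] turn [0.3 0.1 0.2] dist 5.0
```

```bash
python3 -m crank '[[-1,4,1,0.3,0,0.2],[-1,4,1,0.3,0,0.2]]'; python3 -m crank '[[0,0,0,0,0,0],[0,0,0,0,0,0],[0,0,0,0,0,0],[0,0,0,0,0,0],[0,0,0,0,0,0]]' 0; python3 -c "
from h import *
go(529,-65.2,44,-92)"
```

```text
t: 9.05
eef_pos: [529.2, -66.1, 44.2]
tcp_rot: [-1.57, 0.001, -1.605]
ft_force: [0.3, 0.2, 0.4]
opening: 0.8
t: 9.55
eef_pos: [529.4, -66.0, 44.8]
tcp_rot: [-1.57, 0.001, -1.605]
ft_force: [-1.6, 1.7, 6.2]
opening: 0.561
t 9.55 pos [529.4 -66.   44.8] yaw [-89.9   0.  -92. ] open 0.561 F [-1.6  1.7  6.2]
shift [-0.8  0.8 -0.5] turn [-0.1  0.  -0. ] dist 1.0
```

```bash
python3 -m crank '[[0,-10,0,0,0,0],[0,-25,0,0,0,0],[0,-45,0,0,0,0],[0,-65,0,0,0,0],[0,-80,0,0,0,0]]'; python3 -m crank '[[0,0,0,0,0,0]]';  python3 -c "
from h import *
go(377,-320.6,125,-96)"
```

```text
t: 10.05
eef_pos: [529.4, -66.0, 126.5]
tcp_rot: [-1.569, 0.0, -1.605]
ft_force: [-0.7, 1.0, -2.2]
opening: 0.555
t: 10.15
eef_pos: [530.0, -66.2, 128.5]
tcp_rot: [-1.566, -0.0, -1.605]
ft_force: [0.6, -0.5, -2.8]
opening: 0.555
t 10.15 pos [530.  -66.2 128.5] yaw [-89.7  -0.  -91.9] open 0.555 F [ 0.6 -0.5 -2.8]
shift [ 259.5    2.9 -144.3] turn [-0.3  4.1  0. ] dist 297.0
```

```bash
python3 -m crank '[[20,0,-10,0,0,0],[50,0,-26,0,0,0],[85,0,-46,0,1,0],[120,0,-66,0,2,0],[150,0,-83,0,4,0]]'; python3 -m crank '[[30,0,-16,0,0,0],[60,0,-33,0,0,0],[90,0,-50,0,0,0],[105,0,-58,0,0,0],[105,0,-58,0,0,0]]';  python3 -c "
from h import *
go(377,-320.6,42,-96)"
```

```text
t: 10.65
eef_pos: [440.6, -214.4, 127.7]
tcp_rot: [-1.567, 0.0, -1.675]
ft_force: [0.5, 0.5, -2.8]
opening: 0.557
t: 11.15
eef_pos: [370.7, -314.1, 127.0]
tcp_rot: [-1.567, 0.0, -1.678]
ft_force: [0.2, 0.5, -2.4]
opening: 0.556
t 11.15 pos [ 370.7 -314.1  127. ] yaw [-89.8   0.  -96.1] open 0.556 F [ 0.2  0.5 -2.4]
shift [ 5.8 85.   6.6] turn [-0.2 -0.1 -0. ] dist 85.0
```

```bash
python3 -m crank '[[6,15,7,0,0,0],[6,35,7,0,0,0],[6,55,7,0,0,0],[6,70,7,0,0,0],[6,80,7,0,0,0]]'; python3 -m crank '[[0,0,0,0,0,0]]';  python3 -c "
from h import *
go(377,-320.6,41,-96)"
```

```text
t: 11.65
eef_pos: [377.4, -319.7, 45.8]
tcp_rot: [-1.568, 0.002, -1.677]
ft_force: [0.8, -0.4, -2.4]
opening: 0.561
t: 11.75
eef_pos: [377.4, -318.8, 44.7]
tcp_rot: [-1.57, 0.003, -1.677]
ft_force: [0.2, -0.5, -1.9]
opening: 0.559
t 11.75 pos [ 377.4 -318.8   44.7] yaw [-90.    0.2 -96.1] open 0.559 F [ 0.2 -0.5 -1.9]
shift [ 1.8  3.7 -0.2] turn [-0.  -0.1 -0.2] dist 4.0
```

```bash
python3 -m crank '[[1.5,3.5,0,0,0,0],[1.5,3.8,0,0,0,0],[1.5,3.8,0,0,0,0]]'; python3 -m crank '[[0,0.5,0,0,0,0],[0,0.5,0,0,0,0]]';  python3 -c "
from h import *
go(377,-320.6,41,-96)"
```

```text
t: 12.05
eef_pos: [377.4, -320.4, 41.3]
tcp_rot: [-1.569, 0.003, -1.677]
ft_force: [-0.1, 0.1, -1.9]
opening: 0.56
t: 12.25
eef_pos: [377.5, -320.6, 41.1]
tcp_rot: [-1.569, 0.002, -1.677]
ft_force: [1.1, 0.8, -3.2]
opening: 0.559
t 12.25 pos [ 377.5 -320.6   41.1] yaw [-89.9   0.1 -96.1] open 0.559 F [ 1.1  0.8 -3.2]
shift [ 0.1  0.1 -0.5] turn [-0.1 -0.1 -0.1] dist 1.0
```

```bash
python3 -m crank '[[0,1.2,0,0,0,0],[0,1.2,0,0,0,0],[0,1.2,0,0,0,0]]';  python3 -c "
from h import *
go(377,-320.6,40,-96)"
```

```text
t: 12.55
eef_pos: [377.6, -320.6, 40.8]
tcp_rot: [-1.568, 0.002, -1.677]
ft_force: [-1.7, 3.5, 11.0]
opening: 0.555
t 12.55 pos [ 377.6 -320.6   40.8] yaw [-89.9   0.1 -96.1] open 0.555 F [-1.7  3.5 11. ]
shift [ 0.   0.8 -0.6] turn [-0.1 -0.1 -0.1] dist 1.0
```

Seated. Release and rise.

```bash
python3 -m crank '[[0,-0.3,0,0,0,0],[0,-0.3,0,0,0,0],[0,-0.3,0,0,0,0],[0,-0.3,0,0,0,0]]' 0.8; python3 -m crank '[[0,-20,0,0,0,0],[0,-50,0,0,0,0],[0,-80,0,0,0,0],[0,-110,0,0,0,0],[0,-135,0,0,0,0]]';  python3 -m crank '[[0,0,0,0,0,0]]'; python3 -c "
from h import *
p,d=vision.read_camera('wrist'); cv2.imwrite('pics/w3.png',p)
go(533,127.5,200,-94.7)"
```

```text
t: 12.95
eef_pos: [377.6, -320.7, 41.1]
tcp_rot: [-1.568, 0.002, -1.677]
ft_force: [-0.3, -0.5, 0.2]
opening: 0.787
t: 13.45
eef_pos: [377.3, -320.9, 177.6]
tcp_rot: [-1.568, 0.001, -1.677]
ft_force: [0.6, 1.4, 0.6]
opening: 0.801
t: 13.55
eef_pos: [378.0, -321.7, 180.3]
tcp_rot: [-1.564, -0.002, -1.677]
ft_force: [1.1, 0.4, -0.5]
opening: 0.802
t 13.6 pos [ 377.6 -321.2  178.8] yaw [-89.7  -0.  -96.1] open 0.799 F [-0.2  0.  -0.6]
shift [-462.6  -21.   107.2] turn [-0.3 -1.4  0.1] dist 475.0
```

View pics/w3.png

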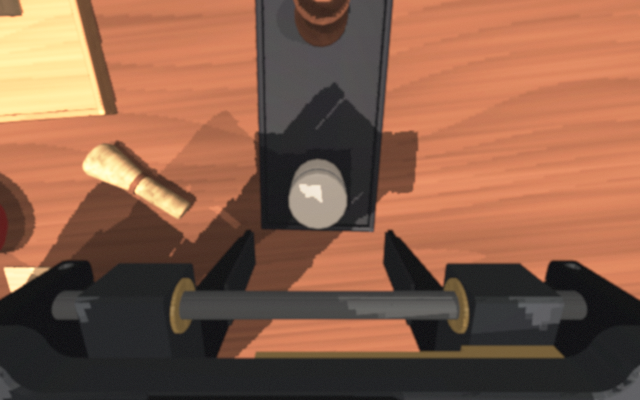

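```bash
python3 -m crank '[[-30,-5,7,0,0,0],[-70,-10,16,0,0,0],[-115,-15,27,0,0,0],[-160,-20,38,0,-1,0],[-205,-20,48,0,-1.4,0]]'; python3 -m crank '[[-45,0,10,0,0,0],[-90,0,21,0,0,0],[-135,0,32,0,0,0],[-180,0,43,0,0,0],[-220,0,52,0,0,0]]';  python3 -c "
from h import *
go(533,127.5,200,-94.7)"
```

```text
t: 14.1
eef_pos: [447.1, -120.8, 198.2]
tcp_rot: [-1.566, -0.001, -1.652]
ft_force: [0.6, -0.3, -0.5]
opening: 0.801
t: 14.6
eef_pos: [516.8, 96.5, 196.8]
tcp_rot: [-1.568, -0.001, -1.652]
ft_force: [0.6, 0.2, 0.2]
opening: 0.8
t 14.6 pos [516.8  96.5 196.8] yaw [-89.9  -0.1 -94.6] open 0.8 F [0.6 0.2 0.2]
shift [-32.2  -3.1  13.7] turn [-0.1  0.1  0.1] dist 35.0
```

```bash
python3 -m crank '[[-20,0,8,0,0,0],[-32,0,13.7,0,0,0],[-32,0,13.7,0,0,0],[-32,0,13.7,0,0,0]]';  python3 -c "
from h import *
go(533,127.5,58,-94.7)
c=cal('wrist');p,d=vision.read_camera('wrist'); cv2.imwrite('pics/w4.png',p)
P=cloud(d,c);Z=P[...,2];v,u=np.mgrid[0:400,0:640]
m=(Z>106)&(Z<114)&(v<240)&(u>200)&(u<450); print(m.sum(),rect(m,110,c))
"
```

```text
t: 15.0
eef_pos: [532.6, 126.5, 196.2]
tcp_rot: [-1.57, -0.001, -1.652]
ft_force: [-0.5, -0.6, -0.6]
opening: 0.796
t 15.0 pos [532.6 126.5 196.2] yaw [-89.9  -0.1 -94.7] open 0.796 F [-0.5 -0.6 -0.6]
shift [ -1.2 138.2   0.2] turn [-0.1  0.   0.1] dist 138.0
3173 (((534.7587890625, 129.8668670654297), (49.40699768066406, 49.03352355957031), 85.27165222167969), 217, array([313.2718894 , 200.82949309]))
```

View pics/w4.png

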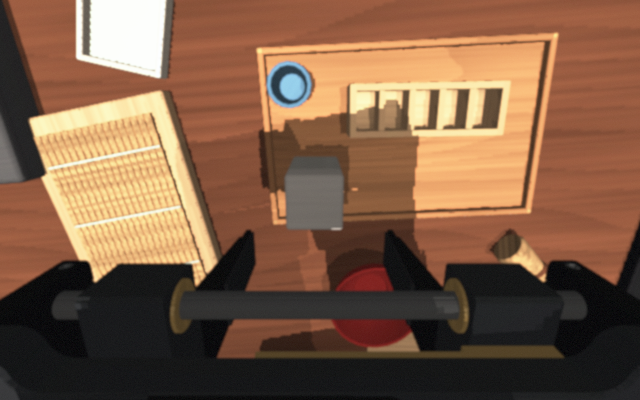

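```bash
python3 -m crank '[[-2,25,1,0,0,0],[-2.3,60,1.5,0,0,0],[-2.3,95,1.5,0,0,0],[-2.3,120,1.5,0,0,0],[-2.3,132,1.5,0,0,0]]'; python3 -c "
from h import *
go(534,129,58,-94.7)"
```

```text
t: 15.55
eef_pos: [533.5, 126.9, 62.7]
tcp_rot: [-1.572, -0.002, -1.654]
ft_force: [0.4, -0.7, 0.6]
opening: 0.8
t 15.55 pos [533.5 126.9  62.7] yaw [-90.1  -0.1 -94.8] open 0.8 F [ 0.4 -0.7  0.6]
shift [-2.2  4.7  0.3] turn [ 0.1 -0.1  0.1] dist 5.0
```

```bash
python3 -m crank '[[-2.2,4.5,0.5,0,0,0],[-2.2,4.5,0.5,0,0,0]]'; python3 -m crank '[[0,0,0,0,0,0],[0,0,0,0,0,0],[0,0,0,0,0,0],[0,0,0,0,0,0],[0,0,0,0,0,0]]' 0; python3 -c "
from h import *
go(534,129,58,-94.7)"
```

```text
t: 15.75
eef_pos: [534.3, 128.6, 58.3]
tcp_rot: [-1.572, -0.002, -1.655]
ft_force: [0.4, -0.3, 0.9]
opening: 0.8
t: 16.25
eef_pos: [534.6, 128.8, 58.9]
tcp_rot: [-1.571, -0.002, -1.655]
ft_force: [-1.2, 0.8, 6.5]
opening: 0.526
t 16.25 pos [534.6 128.8  58.9] yaw [-90.   -0.1 -94.8] open 0.526 F [-1.2  0.8  6.5]
shift [-0.2  0.9 -0.6] turn [ 0.  -0.1  0.1] dist 1.0
```

```bash
python3 -m crank '[[0,-12,0,0,0,0],[0,-35,0,0,0,0],[0,-60,0,0,0,0],[0,-85,0,0,0,0],[0,-110,0,0,0,0]]'; python3 -c "
from h import *
go(457.5,-331.4,175,-97)"
```

```text
t: 16.75
eef_pos: [534.3, 128.9, 170.4]
tcp_rot: [-1.571, -0.002, -1.655]
ft_force: [-0.1, 0.3, -3.6]
opening: 0.522
t 16.75 pos [534.3 128.9 170.4] yaw [-90.   -0.1 -94.8] open 0.522 F [-0.1  0.3 -3.6]
shift [465.1  -3.7 -37.8] turn [0.  2.2 0.1] dist 467.0
```

```bash
python3 -m crank '[[20,0,-2,0,0,0],[55,0,-4,0,0,0],[95,0,-8,0,0,0],[135,0,-11,0,1,0],[175,0,-14,0,2.2,0]]'; python3 -m crank '[[40,0,-2,0,0,0],[80,0,-4,0,0,0],[120,0,-5,0,0,0],[160,0,-6,0,0,0],[200,0,-8,0,0,0]]'; python3 -c "
from h import *
go(457.5,-331.4,175,-97)"
```

```text
t: 17.25
eef_pos: [504.9, -45.7, 171.4]
tcp_rot: [-1.571, -0.002, -1.694]
ft_force: [0.1, 0.3, -2.4]
opening: 0.527
t: 17.75
eef_pos: [471.9, -244.7, 172.4]
tcp_rot: [-1.571, -0.002, -1.693]
ft_force: [0.4, 0.5, -2.0]
opening: 0.527
t 17.75 pos [ 471.9 -244.7  172.4] yaw [-90.   -0.1 -97. ] open 0.527 F [ 0.4  0.5 -2. ]
shift [87.8 -2.4 -3.7] turn [ 0.  -0.   0.1] dist 88.0
```

```bash
python3 -m crank '[[35,0,-2,0,0,0],[65,0,-3,0,0,0],[85,0,-3,0,0,0],[85,0,-3,0,0,0]]'; python3 -c "
from h import *
go(457.5,-331.4,55,-97)"
```

```text
t: 18.15
eef_pos: [458.1, -330.6, 172.7]
tcp_rot: [-1.571, -0.002, -1.696]
ft_force: [0.6, -0.0, -2.3]
opening: 0.525
t 18.15 pos [ 458.1 -330.6  172.7] yaw [-90.   -0.1 -97.2] open 0.525 F [ 0.6 -0.  -2.3]
shift [  0.6 117.7  -0.5] turn [ 0.  -0.2  0.1] dist 118.0
```

```bash
python3 -m crank '[[0.6,20,-0.5,0,0,0],[0.6,45,-0.5,0,0,0],[0.6,70,-0.5,0,0,0],[0.6,95,-0.5,0,0,0],[0.6,112,-0.5,0,0,0]]'; python3 -c "
from h import *
go(457.5,-331.4,55,-97)"
```

```text
t: 18.65
eef_pos: [457.4, -329.7, 59.5]
tcp_rot: [-1.572, -0.001, -1.695]
ft_force: [1.0, -0.3, -2.1]
opening: 0.523
t 18.65 pos [ 457.4 -329.7   59.5] yaw [-90.1  -0.1 -97.1] open 0.523 F [ 1.  -0.3 -2.1]
shift [1.7 4.5 0.3] turn [ 0.1 -0.1  0.1] dist 5.0
```

```bash
python3 -m crank '[[1.5,3.5,0,0,0,0],[1.5,4.2,0,0,0,0],[1.5,4.2,0,0,0,0]]'; python3 -m crank '[[0,1,0,0,0,0],[0,1,0,0,0,0]]'; python3 -c "
from h import *
go(457.5,-331.4,55,-97)"
```

```text
t: 18.95
eef_pos: [457.6, -330.7, 56.0]
tcp_rot: [-1.572, -0.001, -1.694]
ft_force: [0.4, 0.4, -1.7]
opening: 0.521
t: 19.15
eef_pos: [457.9, -330.6, 55.4]
tcp_rot: [-1.571, -0.002, -1.694]
ft_force: [-0.5, -0.2, -2.5]
opening: 0.526
t 19.15 pos [ 457.9 -330.6   55.4] yaw [-90.   -0.1 -97. ] open 0.526 F [-0.5 -0.2 -2.5]
shift [ 0.8  0.4 -0.3] turn [ 0.  -0.   0.1] dist 1.0
```

```bash
python3 -m crank '[[0,1,0,0,0,0],[0,1,0,0,0,0],[0,1,0,0,0,0]]'; python3 -c "
from h import *
go(457.5,-331.4,55,-97)"
```

```text
t: 19.45
eef_pos: [458.0, -330.7, 54.9]
tcp_rot: [-1.571, -0.002, -1.694]
ft_force: [-0.9, 2.0, 7.0]
opening: 0.524
t 19.45 pos [ 458.  -330.7   54.9] yaw [-90.   -0.1 -97. ] open 0.524 F [-0.9  2.   7. ]
shift [ 0.8 -0.1 -0.4] turn [ 0.  -0.   0.1] dist 1.0
```

```bash
python3 -m crank '[[0,-0.3,0,0,0,0],[0,-0.3,0,0,0,0],[0,-0.3,0,0,0,0],[0,-0.3,0,0,0,0]]' 0.8; python3 -m crank '[[0,-20,0,0,0,0],[0,-50,0,0,0,0],[0,-80,0,0,0,0],[0,-110,0,0,0,0],[0,-140,0,0,0,0]]'; python3 -m crank '[[-40,0,10,0,0,0],[-80,0,20,0,-8,0],[-120,0,30,0,-16,0],[-160,0,40,0,-24,0],[-200,0,50,0,-32,0]]'; python3 -c "
from h import *
go(598.3,14,180,-3.7)
p,d=vision.read_camera('top'); cv2.imwrite('pics/t5.png',p);np.save('pics/t5.npy',d)
"
```

```text
t: 19.85
eef_pos: [458.0, -330.7, 55.1]
tcp_rot: [-1.571, -0.002, -1.694]
ft_force: [0.4, -0.3, -0.4]
opening: 0.776
t: 20.35
eef_pos: [457.9, -330.3, 196.3]
tcp_rot: [-1.571, -0.002, -1.694]
ft_force: [0.5, -0.6, 0.2]
opening: 0.799
t: 20.85
eef_pos: [532.4, -136.4, 195.9]
tcp_rot: [-1.572, -0.002, -1.13]
ft_force: [1.3, -0.8, -0.1]
opening: 0.801
t 20.85 pos [ 532.4 -136.4  195.9] yaw [-90.1  -0.1 -64.7] open 0.801 F [ 1.3 -0.8 -0.1]
shift [-107.9   15.6  123.9] turn [  0.1 -61.    0. ] dist 165.0
```

View pics/t5.png

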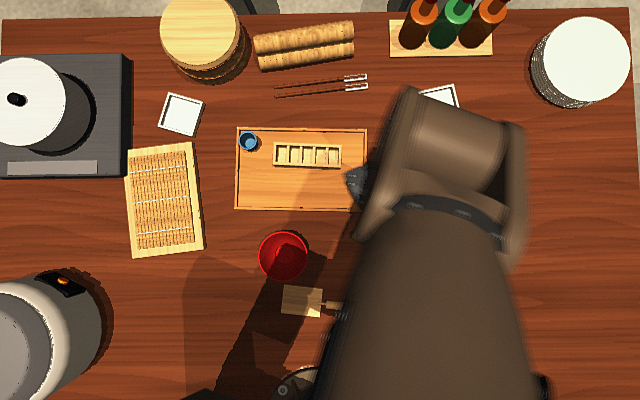

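```bash
python3 -m crank '[[-20,0,24,0,-8,0],[-40,0,48,0,-16,0],[-60,0,72,0,-24,0],[-80,0,95,0,-32,0],[-100,0,118,0,-40,0]]'; python3 -m crank '[[0,0,0,0,-8,0],[0,0,0,0,-16,0],[0,0,0,0,-21,0],[0,0,0,0,-21,0]]'; python3 -c "
from h import *
go(598.3,14,180,-3.7)
p,d=vision.read_camera('top'); cv2.imwrite('pics/t6.png',p);np.save('pics/t6.npy',d)
p,d=vision.read_camera('wrist'); cv2.imwrite('pics/w6.png',p);np.save('pics/w6.npy',d)
"
```

```text
t: 21.4
eef_pos: [596.5, 10.8, 195.8]
tcp_rot: [-1.571, -0.0, -0.415]
ft_force: [-0.1, 0.1, 0.1]
opening: 0.801
t: 21.8
eef_pos: [596.4, 10.8, 195.6]
tcp_rot: [-1.571, 0.0, -0.047]
ft_force: [0.6, 0.2, -0.5]
opening: 0.8
t 21.8 pos [596.4  10.8 195.6] yaw [-90.    0.   -2.7] open 0.8 F [ 0.6  0.2 -0.5]
shift [ 1.7 15.6  3.3] turn [ 0.  1. -0.] dist 16.0
```

View pics/t6.png

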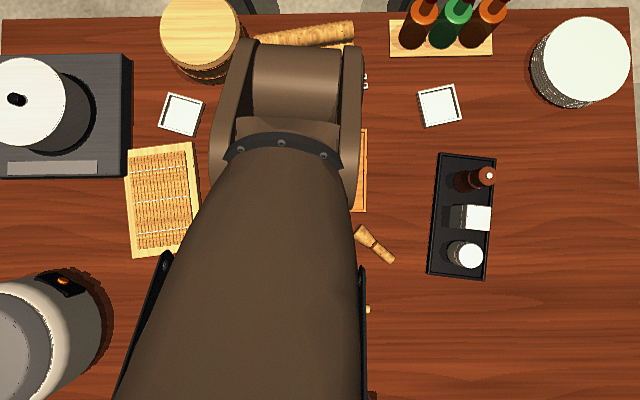

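View pics/w6.png

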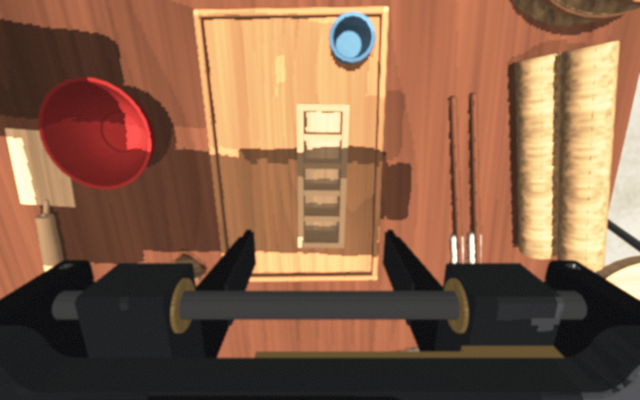

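Top view: mill (485,177), tin (478,217) and jar (465,254) stand in the tray. In the wrist view the mould is between the fingers at (323,175).

```bash
python3 - <<'E'
from h import *
d=np.load("pics/w6.npy"); c=cal("wrist"); P=cloud(d,c); Z=P[...,2]; v,u=np.mgrid[0:400,0:640]
m=(Z>46)&(Z<60)&(v<255)&(u>285)&(u<365)&(v>90); print("mould",m.sum(),rect(m,52,c))
d=np.load("pics/t6.npy"); c=cal("top"); P=cloud(d,c); Z=P[...,2]
R=np.array([[np.cos(.1335),-np.sin(.1335)],[np.sin(.1335),np.cos(.1335)]])
for n,(a,b,e,f),lo,zz in(("jar",(445,490,235,275),76,86),("tin",(462,497,200,233),98,106),("mill",(470,500,160,193),126,133)):
    m=(u>=a)&(u<b)&(v>=e)&(v<f)&(Z>lo); r=rect(m,zz,c)[0]; print(n,np.nanmedian(Z[m]),r,R@(np.array(r[0])-[458.2,-331.5]))
E
```

```text
mould 3029 (((599.0350952148438, 15.060333251953125), (149.94544982910156, 49.9881477355957), 86.33242797851562), 382, array([321.46858639, 174.28795812]))
jar 85.6242208785527 ((376.2923889160156, -318.7613220214844), (51.345882415771484, 51.2736701965332), 87.96326446533203) [-82.87437205   1.72311557]
tin 105.63532452824586 ((454.42291259765625, -329.1394958496094), (52.04719161987305, 49.6574592590332), 83.32778930664062) [-4.05767135  1.83675591]
mill 132.5163188115995 ((536.2808837890625, -339.70849609375), (39.15572738647461, 37.355194091796875), 89.01336669921875) [78.47871013  2.25740524]
```

```bash
python3 -m crank '[[2.4,30,4,0,1,0],[2.4,70,4,0,1,0],[2.4,105,4,0,1,0],[2.4,140,4,0,1,0],[2.4,162,4,0,1,0]]'; python3 -c "
from h import *
go(599,14.8,23,-3.7)"
```

```text
t: 22.4
eef_pos: [598.1, 14.4, 31.3]
tcp_rot: [-1.571, 0.003, -0.072]
ft_force: [0.7, 1.3, 0.7]
opening: 0.798
t 22.4 pos [598.1  14.4  31.3] yaw [-90.    0.1  -4.1] open 0.798 F [0.7 1.3 0.7]
shift [0.8 8.3 0.5] turn [ 0.  -0.4 -0.1] dist 8.0
```

```bash
python3 -m crank '[[0.8,5,0.5,0,-0.4,0],[0.8,8,0.5,0,-0.4,0],[0.8,8,0.5,0,-0.4,0]]'; python3 -m crank '[[0,0,0,0,0,0],[0,0,0,0,0,0],[0,0,0,0,0,0],[0,0,0,0,0,0],[0,0,0,0,0,0]]' 0; python3 -c "
from h import *
go(599,14.8,23,-3.7)"
```

```text
t: 22.7
eef_pos: [599.4, 14.7, 23.9]
tcp_rot: [-1.571, 0.002, -0.066]
ft_force: [0.2, -0.6, -0.1]
opening: 0.799
t: 23.2
eef_pos: [599.6, 14.8, 24.4]
tcp_rot: [-1.571, 0.001, -0.066]
ft_force: [-0.3, 0.0, 5.0]
opening: 0.525
t 23.2 pos [599.6  14.8  24.4] yaw [-90.    0.1  -3.8] open 0.525 F [-0.3  0.   5. ]
shift [-0.6  1.4  0. ] turn [ 0.  -0.1 -0.1] dist 2.0
```

```bash
python3 -m crank '[[0,-15,0,0,0,0],[0,-45,0,0,0,0],[0,-80,0,0,0,0],[0,-115,0,0,0,0],[0,-145,0,0,0,0]]'; python3 -c "
from h import *
go(507,346.5,175,-83.5)"
```

```text
t: 23.7
eef_pos: [599.6, 14.9, 172.2]
tcp_rot: [-1.571, -0.0, -0.066]
ft_force: [0.4, -0.0, -1.8]
opening: 0.525
t 23.7 pos [599.6  14.9 172.2] yaw [-90.   -0.   -3.8] open 0.525 F [ 0.4 -0.  -1.8]
shift [-114.2   -3.   324.9] turn [ 0.  79.7  0. ] dist 344.0
```

```bash
python3 -m crank '[[-8,0,20,0,7,0],[-18,0,50,0,15,0],[-31,0,87,0,23,0],[-44,0,124,0,31,0],[-57,0,161,0,39,0]]'; python3 -c "
from h import *
go(507,346.5,175,-83.5)"
```

```text
t: 24.2
eef_pos: [552.5, 180.5, 173.0]
tcp_rot: [-1.571, -0.0, -0.752]
ft_force: [1.3, 1.0, -0.8]
opening: 0.52
t 24.2 pos [552.5 180.5 173. ] yaw [-90.   -0.  -43.1] open 0.52 F [ 1.3  1.  -0.8]
shift [-146.7   -2.1   90.1] turn [ 0.  40.4  0. ] dist 172.0
```

```bash
python3 -m crank '[[-33,0,20,0,8,0],[-66,0,40,0,16,0],[-99,0,60,0,24,0],[-125,0,77,0,32,0],[-146,0,90,0,40.4,0]]';python3 -m crank '[[0,0,0,0,0,0],[0,0,0,0,0,0]]'; python3 -c "
from h import *
go(507,346.5,175,-83.5)
c=cal('wrist')
p,d=vision.read_camera('wrist'); cv2.imwrite('pics/w7.png',p);np.save('pics/w7.npy',d)
p,d=vision.read_camera('top'); cv2.imwrite('pics/t7.png',p);np.save('pics/t7.npy',d)
"
```

```text
t: 24.7
eef_pos: [506.5, 347.7, 173.7]
tcp_rot: [-1.57, -0.0, -1.462]
ft_force: [0.6, -1.5, -2.2]
opening: 0.524
t: 24.9
eef_pos: [506.1, 347.9, 174.3]
tcp_rot: [-1.57, -0.0, -1.458]
ft_force: [0.3, 0.3, -2.1]
opening: 0.522
t 24.9 pos [506.1 347.9 174.3] yaw [-90.   -0.  -83.6] open 0.522 F [ 0.3  0.3 -2.1]
shift [ 1.5 -0.7  0.8] turn [-0.  -0.1  0. ] dist 2.0
```

View pics/w7.png

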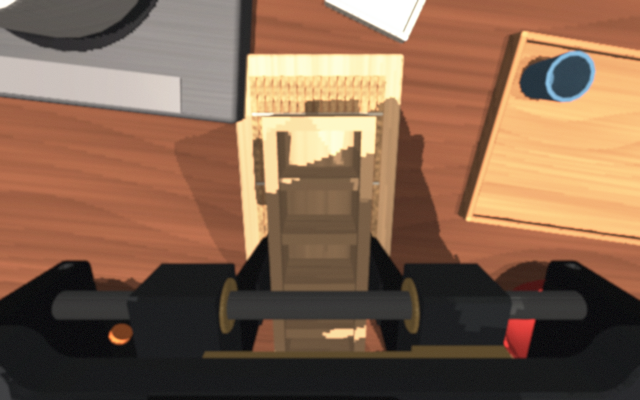

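```bash
python3 - <<'E'
from h import *
d=np.load("pics/w7.npy"); c=cal("wrist"); P=cloud(d,c); Z=P[...,2]; v,u=np.mgrid[0:400,0:640]
m=(Z>12)&(Z<30)&(v<230)&(u>225)&(u<420)
m=cv2.morphologyEx(m.astype(np.uint8),cv2.MORPH_OPEN,np.ones((3,3)))>0
a=np.radians(6.45); w=(P[m][:,:2]-[506.3,347.4])@np.array([[np.cos(a),-np.sin(a)],[np.sin(a),np.cos(a)]])
print(m.sum(),np.percentile(w,[0.3,1,99,99.7],axis=0).round(1), np.histogram(w[:,0],np.arange(115,136,1.5))[0])
for lo in(0,30,60,90): 
    q=w[(w[:,0]>lo)&(w[:,0]<lo+30)][:,1]; print(lo,np.percentile(q,[.5,99.5]) if len(q) else 0)
m2=(Z>146+10)&(Z<220)&(v<250)&(u>255)&(u<385); 
m2=(m2)&(v>100); q=(P[m2][:,:2]-[506.3,347.4])@np.array([[np.cos(a),-np.sin(a)],[np.sin(a),np.cos(a)]])
print("mould z",np.nanpercentile(Z[m2],[5,50,95]),np.percentile(q,[1,99],axis=0))
E
```

```text
16020 [[-50.6 -91. ]
 [-47.6 -85.8]
 [166.7  80.9]
 [170.1  82.1]] [280 230 282 308 238 251 306 157   4   8   9   7   6]
0 [-81.37292564  82.3677851 ]
30 [-81.2560825   82.45902251]
60 [-80.93340199  78.12845311]
90 [-80.69189811  69.97094802]
mould z [167.03555731 193.14428423 202.28099584] [[ -2.48228963 -26.41721605]
 [ 76.77242747  23.70778665]]
```

```bash
python3 -m crank '[[-0.5,25,0.5,0,0,0],[-0.5,60,0.5,0,0,0],[-0.5,95,0.5,0,0,0],[-0.5,120,0.5,0,0,0],[-0.5,132,0.5,0,0,0]]';python3 -m crank '[[0,0,0,0,0,0]]'; python3 -c "
from h import *
go(506.5,348.5,37,-83.55)"
```

```text
t: 25.5
eef_pos: [506.9, 345.9, 40.2]
tcp_rot: [-1.573, -0.002, -1.46]
ft_force: [-0.5, -0.5, -1.9]
opening: 0.526
t: 25.6
eef_pos: [506.8, 345.0, 39.2]
tcp_rot: [-1.575, -0.002, -1.46]
ft_force: [0.5, -0.5, -2.5]
opening: 0.529
t 25.6 pos [506.8 345.   39.2] yaw [-90.2  -0.1 -83.7] open 0.529 F [ 0.5 -0.5 -2.5]
shift [-3.5  2.2  0.1] turn [ 0.2 -0.1  0.1] dist 4.0
```

```bash
python3 -m crank '[[-3,1.5,0,0.2,0,0.1],[-3,2.5,0,0.2,0,0.1],[-3,2.5,0,0.2,0,0.1]]';python3 -m crank '[[0,0.7,0,0,0,0],[0,0.7,0,0,0,0]]'; python3 -c "
from h import *
go(506.5,348.5,36,-83.55)"
```

```text
t: 25.9
eef_pos: [506.9, 348.2, 37.7]
tcp_rot: [-1.57, -0.0, -1.46]
ft_force: [1.0, 0.4, -1.5]
opening: 0.528
t: 26.1
eef_pos: [507.0, 348.4, 37.5]
tcp_rot: [-1.569, 0.0, -1.46]
ft_force: [0.2, -0.7, -1.5]
opening: 0.524
t 26.1 pos [507.  348.4  37.5] yaw [-89.9   0.  -83.6] open 0.524 F [ 0.2 -0.7 -1.5]
shift [-0.2  1.5 -0.5] turn [-0.1 -0.1 -0. ] dist 2.0
```

```bash
python3 -m crank '[[0,1,0,0,0,0],[0,1.7,0,0,0,0],[0,1.7,0,0,0,0]]'; python3 -c "
from h import *
go(506.5,348.5,36,-83.55)"
```

```text
t: 26.4
eef_pos: [507.2, 348.4, 36.4]
tcp_rot: [-1.569, 0.0, -1.46]
ft_force: [-0.3, -1.7, 5.2]
opening: 0.524
t 26.4 pos [507.2 348.4  36.4] yaw [-89.9   0.  -83.6] open 0.524 F [-0.3 -1.7  5.2]
shift [-0.2  0.4 -0.7] turn [-0.1 -0.1 -0. ] dist 1.0
```

Contact; release and rise, then look.

```bash
python3 -m crank '[[0,0,0,0,0,0],[0,0,0,0,0,0],[0,0,0,0,0,0],[0,0,0,0,0,0]]' 0.8; python3 -m crank '[[0,-20,0,0,0,0],[0,-50,0,0,0,0],[0,-90,0,0,0,0],[0,-130,0,0,0,0],[0,-155,0,0,0,0]]'; python3 -m crank '[[40,0,0,0,0,0],[85,0,0,0,2,0],[130,0,0,0,5,0],[175,0,0,0,8,0],[215,0,0,0,12,0]]'; python3 -c "
from h import *
p,d=vision.read_camera('top'); cv2.imwrite('pics/t8.png',p);np.save('pics/t8.npy',d)
c=cal('top'); P=cloud(d,c); Z=P[...,2]; v,u=np.mgrid[0:400,0:640]
b=(u>110)&(u<212)&(v>130)&(v<265)
op=lambda m:cv2.morphologyEx(m.astype(np.uint8),cv2.MORPH_OPEN,np.ones((7,7)))
print('mould',rect(b&(Z>52)&(Z<75),64,c)); print('board',rect(op(b&(Z>16)),20,c)[0])
go(377.5,-320.6,180,-96)"
```

```text
t: 26.8
eef_pos: [507.2, 348.4, 36.4]
tcp_rot: [-1.569, 0.0, -1.46]
ft_force: [0.7, -0.3, -0.1]
opening: 0.78
t: 27.3
eef_pos: [507.4, 348.6, 194.4]
tcp_rot: [-1.566, 0.002, -1.46]
ft_force: [-0.1, -0.6, 0.2]
opening: 0.798
t: 27.8
eef_pos: [531.1, 133.0, 194.1]
tcp_rot: [-1.566, 0.002, -1.672]
ft_force: [0.4, 0.7, -0.9]
opening: 0.799Traceback (most recent call last):
  File "<string>", line 7, in <module>
    print('mould',rect(b&(Z>52)&(Z<75),64,c)); print('board',rect(op(b&(Z>16)),20,c)[0])
                  ~~~~^^^^^^^^^^^^^^^^^^^^^^
  File "h.py", line 14, in rect
    k=max(cs,key=cv2.contourArea).reshape(-1,2)
      ~~~^^^^^^^^^^^^^^^^^^^^^^^^
ValueError: max() iterable argument is empty
```

View pics/t8.png

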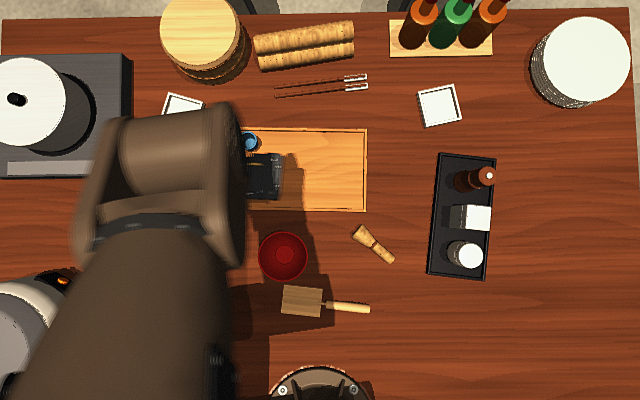

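```bash
python3 -m crank '[[40,0,-5,0,0,0],[80,0,-12,0,0,0],[125,0,-20,0,0,0],[170,0,-30,0,0,0],[215,0,-40,0,0,0]]'; python3 -c "
from h import *
p,d=vision.read_camera('top'); cv2.imwrite('pics/t9.png',p);np.save('pics/t9.npy',d)
c=cal('top'); P=cloud(d,c); Z=P[...,2]; v,u=np.mgrid[0:400,0:640]
b=(u>110)&(u<212)&(v>130)&(v<265)
op=lambda m:cv2.morphologyEx(m.astype(np.uint8),cv2.MORPH_OPEN,np.ones((7,7)))
print('mould',rect(b&(Z>52)&(Z<75),64,c)); print('board',rect(op(b&(Z>16)),20,c)[0])
go(377.5,-320.6,180,-96)"
```

```text
t: 28.35
eef_pos: [468.0, -82.1, 193.7]
tcp_rot: [-1.566, 0.001, -1.678]
ft_force: [-0.1, -0.2, -0.6]
opening: 0.799
mould (((507.9088134765625, 344.68878173828125), (150.06187438964844, 55.837039947509766), 6.421356678009033), 183, array([154.32240437, 197.76502732]))
board ((527.376220703125, 364.025634765625), (294.7897033691406, 193.3665771484375), 6.533322811126709)
t 28.4 pos [466.6 -86.7 193.6] yaw [-89.8  -0.  -96.3] open 0.8 F [ 1.1 -2.4 -0.3]
shift [242.2  13.4 -63. ] turn [-0.2 -0.3  0. ] dist 251.0
```

View pics/t9.png

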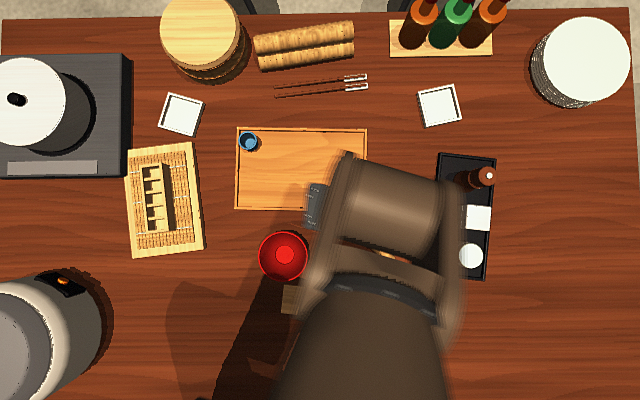

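Mould lies centred on the mat (about 2 mm off, aligned 6.4° with board 6.45°). Now the jar.

```bash
python3 -m crank '[[40,0,-10,0,0,0],[85,0,-22,0,0,0],[130,0,-34,0,0,0],[175,0,-46,0,0,0],[215,0,-56,0,0,0]]';python3 -m crank '[[20,0,-5,0,0,0],[27,0,-5,0,0,0],[27,0,-5,0,0,0]]'; python3 -c "
from h import *
go(377.5,-320.6,41,-96)"
```

```text
t: 28.9
eef_pos: [386.3, -296.1, 193.5]
tcp_rot: [-1.566, -0.0, -1.681]
ft_force: [1.3, 0.6, 0.6]
opening: 0.8
t: 29.2
eef_pos: [378.4, -322.8, 193.4]
tcp_rot: [-1.566, -0.0, -1.682]
ft_force: [-0.0, 0.6, -0.9]
opening: 0.802
t 29.2 pos [ 378.4 -322.8  193.4] yaw [-89.7  -0.  -96.4] open 0.802 F [-0.   0.6 -0.9]
shift [ -2.1 152.4  -1.8] turn [-0.3 -0.4  0. ] dist 152.0
```

```bash
python3 -m crank '[[-2,30,-1,-0.3,-0.4,0],[-2,70,-1,-0.3,-0.4,0],[-2,110,-1,-0.3,-0.4,0],[-2,135,-1,-0.3,-0.4,0],[-2,146,-1,-0.3,-0.4,0]]'; python3 -c "
from h import *
go(377.5,-320.6,41,-96)"
```

```text
t: 29.7
eef_pos: [378.2, -318.9, 45.5]
tcp_rot: [-1.574, 0.002, -1.674]
ft_force: [-0.6, -0.5, 0.3]
opening: 0.801
t 29.7 pos [ 378.2 -318.9   45.5] yaw [-90.2   0.1 -95.9] open 0.801 F [-0.6 -0.5  0.3]
shift [ 1.8  4.5 -0.5] turn [ 0.2  0.1 -0.1] dist 5.0
```

```bash
python3 -m crank '[[1.8,4,-0.5,0.2,0,0],[1.8,4.3,-0.5,0.2,0,0]]'; python3 -m crank '[[0,0,0,0,0,0],[0,0,0,0,0,0],[0,0,0,0,0,0],[0,0,0,0,0,0],[0,0,0,0,0,0]]' 0; python3 -c "
from h import *
go(377.5,-320.6,41,-96)"
```

```text
t: 29.9
eef_pos: [377.8, -320.3, 41.5]
tcp_rot: [-1.57, 0.002, -1.673]
ft_force: [0.4, -0.6, -0.4]
opening: 0.801
t: 30.4
eef_pos: [378.0, -320.5, 42.1]
tcp_rot: [-1.57, 0.001, -1.673]
ft_force: [-0.4, 0.4, 7.4]
opening: 0.562
t 30.4 pos [ 378.  -320.5   42.1] yaw [-89.9   0.1 -95.9] open 0.562 F [-0.4  0.4  7.4]
shift [ 0.1  1.1 -0.5] turn [-0.1  0.1 -0.1] dist 1.0
```

```bash
python3 -m crank '[[0,-10,0,0,0,0],[0,-25,0,0,0,0],[0,-45,0,0,0,0],[0,-65,0,0,0,0],[0,-85,0,0,0,0]]'; python3 -c "
from h import *
go(529.7,-65.7,125,-92)"
```

```text
t: 30.9
eef_pos: [377.7, -320.4, 128.4]
tcp_rot: [-1.57, 0.002, -1.673]
ft_force: [-0.8, -1.0, -2.7]
opening: 0.558
t 30.9 pos [ 377.7 -320.4  128.4] yaw [-89.9   0.1 -95.9] open 0.558 F [-0.8 -1.  -2.7]
shift [-268.9    3.9  125.2] turn [-0.1 -3.9 -0.1] dist 297.0
```

```bash
python3 -m crank '[[-25,0,0,0,0,0],[-60,0,10,0,0,0],[-95,0,30,0,0,0],[-130,0,55,0,-2,0],[-165,0,75,0,-3.9,0]]'; python3 -m crank '[[-30,0,15,0,0,0],[-60,0,30,0,0,0],[-85,0,40,0,0,0],[-97,0,44,0,0,0]]';  python3 -c "
from h import *
go(529.7,-65.7,47,-92)"
```

```text
t: 31.4
eef_pos: [470.1, -162.7, 129.4]
tcp_rot: [-1.569, 0.001, -1.604]
ft_force: [0.7, -0.7, -2.9]
opening: 0.561
t: 31.8
eef_pos: [517.8, -65.3, 130.0]
tcp_rot: [-1.569, 0.001, -1.602]
ft_force: [-0.9, -0.3, -2.6]
opening: 0.556
t 31.8 pos [517.8 -65.3 130. ] yaw [-89.9   0.1 -91.8] open 0.556 F [-0.9 -0.3 -2.6]
shift [ 0.1 83.1 11.7] turn [-0.1  0.2 -0.1] dist 84.0
```

```bash
python3 -m crank '[[0,10,12,0,0,0],[0,30,12,0,0,0],[0,50,12,0,0,0],[0,68,12,0,0,0],[0,78,12,0,0,0]]'; python3 -m crank '[[0,0,0,0,0,0]]'; python3 -c "
from h import *
go(529.7,-65.7,46,-92)"
```

```text
t: 32.3
eef_pos: [529.6, -66.5, 50.4]
tcp_rot: [-1.571, 0.002, -1.603]
ft_force: [-0.5, 0.5, -3.3]
opening: 0.555
t: 32.4
eef_pos: [529.2, -67.1, 49.2]
tcp_rot: [-1.573, 0.002, -1.604]
ft_force: [0.2, 0.6, -2.6]
opening: 0.555
t 32.4 pos [529.2 -67.1  49.2] yaw [-90.1   0.1 -91.9] open 0.555 F [ 0.2  0.6 -2.6]
shift [-1.4  3.2  0.5] turn [ 0.1  0.1 -0.1] dist 4.0
```

```bash
python3 -m crank '[[-1.4,2.5,0.5,0.1,0,0],[-1.4,3.2,0.5,0.1,0,0],[-1.4,3.2,0.5,0.1,0,0]]'; python3 -m crank '[[0,0.8,0,0,0,0],[0,0.8,0,0,0,0]]'; python3 -c "
from h import *
go(529.7,-65.7,46,-92)"
```

```text
t: 32.7
eef_pos: [530.0, -65.9, 46.4]
tcp_rot: [-1.57, 0.002, -1.604]
ft_force: [0.4, 0.5, -2.7]
opening: 0.557
t: 32.9
eef_pos: [530.2, -65.9, 46.1]
tcp_rot: [-1.569, 0.002, -1.604]
ft_force: [0.3, 0.2, 1.3]
opening: 0.556
t 32.9 pos [530.2 -65.9  46.1] yaw [-89.9   0.1 -91.9] open 0.556 F [0.3 0.2 1.3]
shift [-0.2  0.1 -0.5] turn [-0.1  0.1 -0.1] dist 1.0
```

Touching down. A hair more, release, rise, and go for the tin.

```bash
python3 -m crank '[[0,0.6,-0.3,0,0,0],[0,0.6,-0.3,0,0,0]]'; python3 -m crank '[[0,0,0,0,0,0],[0,0,0,0,0,0],[0,0,0,0,0,0],[0,0,0,0,0,0]]' 0.8; python3 -m crank '[[0,-20,0,0,0,0],[0,-50,0,0,0,0],[0,-90,0,0,0,0],[0,-130,0,0,0,0],[0,-150,0,0,0,0]]'; python3 -c "
from h import *
c=cal('wrist');p,d=vision.read_camera('wrist'); cv2.imwrite('pics/w10.png',p)
P=cloud(d,c);Z=P[...,2];v,u=np.mgrid[0:400,0:640]
m=(Z>84)&(Z<96)&(v<240)&(u>250)&(u<400); print(m.sum(),rect(m,90,c))
go(458,-330.7,196,-97)"
```

```text
t: 33.1
eef_pos: [530.3, -65.8, 46.1]
tcp_rot: [-1.568, 0.001, -1.604]
ft_force: [-0.7, 1.3, 4.4]
opening: 0.557
t: 33.5
eef_pos: [530.2, -65.9, 46.0]
tcp_rot: [-1.568, 0.001, -1.604]
ft_force: [0.1, -0.1, 0.1]
opening: 0.787
t: 34.0
eef_pos: [530.6, -66.2, 199.2]
tcp_rot: [-1.565, 0.001, -1.604]
ft_force: [0.8, -0.4, -1.0]
opening: 0.797
2317 (((531.5165405273438, -66.48395538330078), (50.04838180541992, 50.830867767333984), 88.04564666748047), 152, array([318.09210526, 194.95394737]))
t 34.05 pos [531.3 -66.4 201.1] yaw [-89.5   0.  -91.9] open 0.801 F [ 0.6 -1.   2.9]
shift [266.6   4.5 -64.6] turn [-0.5  5.1 -0. ] dist 274.0
```

View pics/w10.png

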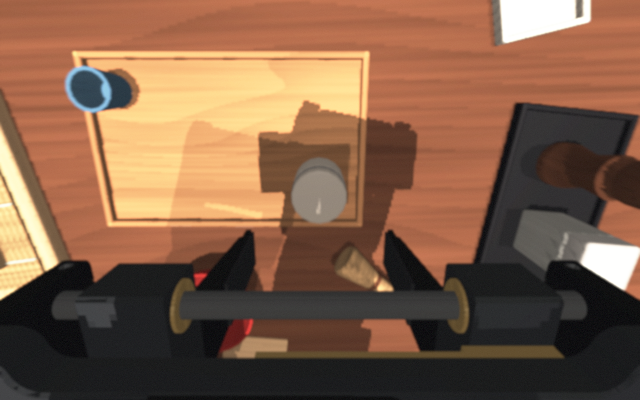

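```bash
python3 -m crank '[[40,0,-10,0,1,0],[85,0,-20,0,2,0],[130,0,-31,0,3,0],[175,0,-42,0,4,0],[215,0,-52,-0.5,5,0]]'; python3 -m crank '[[40,0,-8,0,0,0],[50,0,-8,0,0,0],[50,0,-8,0,0,0]]'; python3 -c "
from h import *
go(458,-330.7,55,-97)"
```

```text
t: 34.55
eef_pos: [471.2, -281.4, 200.2]
tcp_rot: [-1.571, 0.001, -1.692]
ft_force: [0.5, 0.6, 0.6]
opening: 0.799
t: 34.85
eef_pos: [456.7, -331.1, 199.6]
tcp_rot: [-1.572, 0.001, -1.695]
ft_force: [0.9, 0.9, 0.0]
opening: 0.801
t 34.85 pos [ 456.7 -331.1  199.6] yaw [-90.1   0.1 -97.1] open 0.801 F [0.9 0.9 0. ]
shift [ -0.4 144.6   1.4] turn [ 0.1 -0.1 -0.1] dist 145.0
```

```bash
python3 -m crank '[[0,30,1.4,0,0,0],[0,70,1.4,0,0,0],[0,105,1.4,0,0,0],[0,130,1.4,0,0,0],[0,140,1.4,0,0,0]]'; python3 -c "
from h import *
go(458,-330.7,55,-97)"
```

```text
t: 35.35
eef_pos: [457.7, -328.7, 57.3]
tcp_rot: [-1.575, 0.003, -1.693]
ft_force: [-0.5, 0.4, -0.5]
opening: 0.802
t 35.35 pos [ 457.7 -328.7   57.3] yaw [-90.2   0.2 -97. ] open 0.802 F [-0.5  0.4 -0.5]
shift [1.9 2.3 0.5] turn [ 0.2 -0.  -0.2] dist 3.0
```

```bash
python3 -m crank '[[1.9,2,0.5,0.2,0,-0.2],[1.9,2,0.5,0.2,0,-0.2]]'; python3 -m crank '[[0,0,0,0,0,0],[0,0,0,0,0,0],[0,0,0,0,0,0],[0,0,0,0,0,0],[0,0,0,0,0,0]]' 0; python3 -m crank '[[0,-12,0,0,0,0],[0,-35,0,0,0,0],[0,-65,0,0,0,0],[0,-95,0,0,0,0],[0,-125,0,0,0,0]]'; python3 -c "
from h import *
go(534.6,128.8,180,-94.8)"
```

```text
t: 35.55
eef_pos: [458.4, -330.2, 55.8]
tcp_rot: [-1.571, -0.0, -1.692]
ft_force: [-0.6, -0.3, 0.3]
opening: 0.799
t: 36.05
eef_pos: [458.6, -330.4, 56.2]
tcp_rot: [-1.57, -0.001, -1.692]
ft_force: [-0.7, 0.7, 6.0]
opening: 0.525
t: 36.55
eef_pos: [458.2, -330.0, 183.0]
tcp_rot: [-1.571, -0.001, -1.692]
ft_force: [0.8, -0.2, -2.3]
opening: 0.521
t 36.55 pos [ 458.2 -330.   183. ] yaw [-90.  -0. -97.] open 0.521 F [ 0.8 -0.2 -2.3]
shift [-464.7    2.8   20.1] turn [-0.  -2.2  0. ] dist 465.0
```

```bash
python3 -m crank '[[-25,0,1,0,0,0],[-65,0,3,0,0,0],[-110,0,5,0,0,0],[-155,0,7,0,-1,0],[-200,0,9,0,-2.2,0]]'; python3 -m crank '[[-45,0,2,0,0,0],[-90,0,3,0,0,0],[-135,0,5,0,0,0],[-180,0,6,0,0,0],[-220,0,8,0,0,0]]'; python3 -c "
from h import *
go(535.1,128.8,180,-94.8)"
```

```text
t: 37.05
eef_pos: [491.2, -130.9, 183.5]
tcp_rot: [-1.571, -0.001, -1.654]
ft_force: [1.0, -0.5, -3.5]
opening: 0.52
t: 37.55
eef_pos: [517.1, 89.7, 184.1]
tcp_rot: [-1.57, -0.0, -1.654]
ft_force: [0.6, -0.7, -1.5]
opening: 0.528
t 37.55 pos [517.1  89.7 184.1] yaw [-90.   -0.  -94.7] open 0.528 F [ 0.6 -0.7 -1.5]
shift [-40.4   4.1  14.7] turn [-0.   0.1  0. ] dist 43.0
```

```bash
python3 -m crank '[[-20,0,8,0,0,0],[-37,0,14,0,0,0],[-38,0,14,0,0,0],[-38,0,14,0,0,0]]'; python3 -c "
from h import *
go(535.1,128.8,61,-94.8)"
```

```text
t: 37.95
eef_pos: [533.9, 126.1, 184.1]
tcp_rot: [-1.571, -0.001, -1.653]
ft_force: [0.1, -0.8, -2.4]
opening: 0.524
t 37.95 pos [533.9 126.1 184.1] yaw [-90.   -0.  -94.7] open 0.524 F [ 0.1 -0.8 -2.4]
shift [ -2.9 123.1   1. ] turn [0.  0.1 0. ] dist 123.0
```

```bash
python3 -m crank '[[-3,20,1,0,0,0],[-4,50,1,0,0,0],[-4,80,1,0,0,0],[-4,105,1,0,0,0],[-4,117,1,0,0,0]]'; python3 -m crank '[[0,0,0,0,0,0]]'; python3 -c "
from h import *
go(535.1,128.8,60.5,-94.8)"
```

```text
t: 38.45
eef_pos: [534.3, 128.6, 65.3]
tcp_rot: [-1.574, -0.001, -1.655]
ft_force: [-0.0, -0.2, -1.6]
opening: 0.524
t: 38.55
eef_pos: [533.8, 127.6, 64.4]
tcp_rot: [-1.576, -0.002, -1.656]
ft_force: [0.6, 0.7, -2.2]
opening: 0.525
t 38.55 pos [533.8 127.6  64.4] yaw [-90.3  -0.1 -94.9] open 0.525 F [ 0.6  0.7 -2.2]
shift [-1.3  3.9  1.2] turn [ 0.3 -0.1  0.1] dist 4.0
```

```bash
python3 -m crank '[[-1.5,3,1,0.3,0,0],[-1.5,3.5,1,0.3,0,0],[-1.5,3.5,1,0.3,0,0]]'; python3 -m crank '[[0,1,0,0,0,0],[0,1,0,0,0,0],[0,1,0,0,0,0]]'; python3 -c "
from h import *
go(535.1,128.8,60.5,-94.8)"
```

```text
t: 38.85
eef_pos: [535.3, 129.0, 61.7]
tcp_rot: [-1.57, -0.002, -1.656]
ft_force: [0.4, -0.4, -2.7]
opening: 0.524
t: 39.15
eef_pos: [535.3, 129.1, 60.9]
tcp_rot: [-1.569, -0.002, -1.656]
ft_force: [-0.6, 0.2, -2.3]
opening: 0.528
t 39.15 pos [535.3 129.1  60.9] yaw [-89.9  -0.1 -94.9] open 0.528 F [-0.6  0.2 -2.3]
shift [ 0.3  0.4 -0.2] turn [-0.1 -0.1  0.1] dist 1.0
```

```bash
python3 -m crank '[[0.3,1.2,0,-0.1,0,0],[0.3,1.2,0,-0.1,0,0],[0.3,1.2,0,-0.1,0,0]]'; python3 -c "
from h import *
go(535.1,128.8,60,-94.8)"
```

```text
t: 39.45
eef_pos: [535.4, 128.9, 60.2]
tcp_rot: [-1.571, -0.001, -1.656]
ft_force: [-2.6, -0.0, 6.0]
opening: 0.526
t 39.45 pos [535.4 128.9  60.2] yaw [-90.   -0.1 -94.9] open 0.526 F [-2.6 -0.   6. ]
shift [ 0.1  0.2 -0.3] turn [-0.  -0.1  0.1] dist 0.0
```

```bash
python3 -m crank '[[0,0,0,0,0,0],[0,0,0,0,0,0],[0,0,0,0,0,0],[0,0,0,0,0,0]]' 0.8; python3 -m crank '[[0,-20,0,0,0,0],[0,-50,0,0,0,0],[0,-90,0,0,0,0],[0,-130,0,0,0,0],[0,-160,0,0,0,0]]'; python3 -m crank '[[40,0,0,0,0,0],[85,0,0,0,0,0],[130,0,0,0,0,0],[175,0,0,0,0,0],[215,0,0,0,0,0]]'; python3 -c "
from h import *
go(537.9,-342.1,220,-94.3)"
```

```text
t: 39.85
eef_pos: [535.4, 128.9, 60.1]
tcp_rot: [-1.571, -0.001, -1.656]
ft_force: [-0.0, -0.9, -0.4]
opening: 0.777
t: 40.35
eef_pos: [535.6, 129.1, 222.6]
tcp_rot: [-1.569, -0.001, -1.656]
ft_force: [-0.2, -0.2, 0.2]
opening: 0.803
t: 40.85
eef_pos: [516.9, -87.0, 222.9]
tcp_rot: [-1.569, -0.001, -1.656]
ft_force: [0.9, 0.5, -0.1]
opening: 0.801
t 40.85 pos [516.9 -87.  222.9] yaw [-89.9  -0.1 -94.9] open 0.801 F [ 0.9  0.5 -0.1]
shift [252.3   3.3  42.7] turn [-0.1 -0.6  0.1] dist 256.0
```

```bash
python3 -m crank '[[45,0,8,0,0,0],[90,0,15,0,0,0],[135,0,23,0,0,0],[180,0,30,0,0,0],[220,0,37,0,-0.6,0]]';python3 -m crank '[[20,0,6,0,0,0],[25,0,6,0,0,0],[25,0,6,0,0,0]]'; python3 -c "
from h import *
go(537.9,-342.1,98,-94.3)
c=cal('wrist');p,d=vision.read_camera('wrist'); cv2.imwrite('pics/w11.png',p)
P=cloud(d,c);Z=P[...,2];v,u=np.mgrid[0:400,0:640]
m=(Z>135)&(v<240)&(u>250)&(u<400); print(m.sum(),P[m].mean(0))
m=(Z>126)&(v<240)&(u>250)&(u<400); print(m.sum(),rect(m,126,c))
"
```

```text
t: 41.35
eef_pos: [534.7, -311.7, 223.1]
tcp_rot: [-1.569, -0.001, -1.646]
ft_force: [-1.1, 0.2, -0.8]
opening: 0.803
t: 41.65
eef_pos: [538.4, -337.2, 222.7]
tcp_rot: [-1.569, -0.001, -1.647]
ft_force: [-0.6, -0.8, -0.2]
opening: 0.798
t 41.65 pos [ 538.4 -337.2  222.7] yaw [-89.9  -0.  -94.4] open 0.798 F [-0.6 -0.8 -0.2]
shift [  4.9 124.7  -0.3] turn [-0.1 -0.1  0. ] dist 125.0
300 [ 542.72080943 -353.44854107  181.55019849]
1682 (((537.7606201171875, -341.9137268066406), (38.85552215576172, 39.86198806762695), 84.63404083251953), 125, array([322.36 , 199.584]))
```

View pics/w11.png

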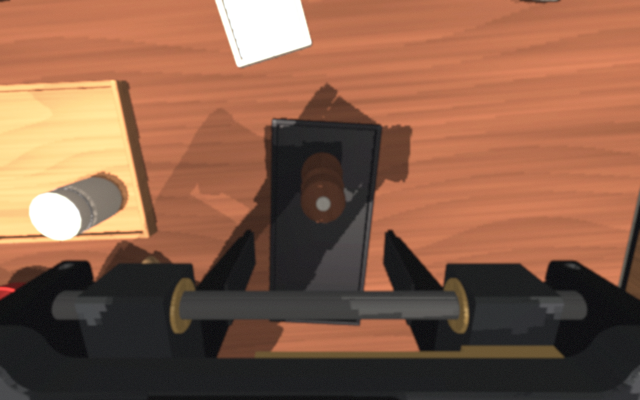

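Mill stands alone at (322,200), at the position where I left it. Descend and grip.

```bash
python3 -m crank '[[5,25,0,0,0,0],[5.5,55,0,0,0,0],[5.5,85,0,0,0,0],[5.5,110,0,0,0,0],[5.5,120,0,0,0,0]]'; python3 -c "
from h import *
go(537.9,-342.1,98,-94.3)"
```

```text
t: 42.2
eef_pos: [537.7, -339.9, 101.0]
tcp_rot: [-1.572, 0.001, -1.645]
ft_force: [0.3, 0.5, -0.1]
opening: 0.803
t 42.2 pos [ 537.7 -339.9  101. ] yaw [-90.1   0.1 -94.2] open 0.803 F [ 0.3  0.5 -0.1]
shift [2.2 3.  0.4] turn [ 0.1  0.1 -0.1] dist 4.0
```

```bash
python3 -m crank '[[2.2,3,0.4,0.1,0,0],[2.2,3,0.4,0.1,0,0]]'; python3 -m crank '[[0,0,0,0,0,0],[0,0,0,0,0,0],[0,0,0,0,0,0],[0,0,0,0,0,0],[0,0,0,0,0,0]]' 0; python3 -m crank '[[0,0,0,0,0,0],[0,0,0,0,0,0]]'; python3 -c "
from h import *
go(537.9,-342.1,98,-94.3)"
```

```text
t: 42.4
eef_pos: [538.2, -341.7, 98.5]
tcp_rot: [-1.57, 0.001, -1.644]
ft_force: [-0.1, -0.6, 0.5]
opening: 0.796
t: 42.9
eef_pos: [538.2, -341.8, 98.7]
tcp_rot: [-1.57, 0.001, -1.644]
ft_force: [-0.4, 1.3, 0.4]
opening: 0.436
t: 43.1
eef_pos: [538.2, -341.8, 98.7]
tcp_rot: [-1.57, 0.001, -1.644]
ft_force: [0.5, 0.9, -0.9]
opening: 0.418
t 43.1 pos [ 538.2 -341.8   98.7] yaw [-89.9   0.1 -94.2] open 0.418 F [ 0.5  0.9 -0.9]
shift [ 0.3  0.7 -0.3] turn [-0.1  0.1 -0.1] dist 1.0
```

```bash
python3 -m crank '[[0,-15,0,0,0,0],[0,-40,0,0,0,0],[0,-70,0,0,0,0],[0,-100,0,0,0,0],[0,-130,0,0,0,0]]'; python3 -m crank '[[-25,0,2,0,0,0],[-60,0,3,0,0,0],[-100,0,5,0,0,0],[-145,0,8,0,-1,0],[-190,0,10,0,-2.2,0]]'; python3 -c "
from h import *
go(532.2,33.4,225,-92.1)"
```

```text
t: 43.6
eef_pos: [537.9, -341.8, 230.9]
tcp_rot: [-1.569, 0.001, -1.644]
ft_force: [0.3, -1.0, -1.8]
opening: 0.416
t: 44.1
eef_pos: [561.7, -151.5, 232.1]
tcp_rot: [-1.569, 0.001, -1.606]
ft_force: [0.7, -0.9, -2.1]
opening: 0.416
t 44.1 pos [ 561.7 -151.5  232.1] yaw [-89.9   0.  -92. ] open 0.416 F [ 0.7 -0.9 -2.1]
shift [-183.8    7.2  -36. ] turn [-0.1  0.1 -0. ] dist 187.0
```

```bash
python3 -m crank '[[-45,0,-9,0,0,0],[-90,0,-18,0,0,0],[-135,0,-27,0,0,0],[-168,0,-34,0,0,0],[-181,0,-36,0,0,0]]'; python3 -m crank '[[0,0,0,0,0,0],[0,0,0,0,0,0]]'; python3 -c "
from h import *
go(532.2,33.4,103,-92.1)"
```

```text
t: 44.6
eef_pos: [531.3, 33.2, 233.3]
tcp_rot: [-1.568, 0.001, -1.603]
ft_force: [0.7, -0.4, -1.5]
opening: 0.417
t: 44.8
eef_pos: [531.5, 32.7, 233.8]
tcp_rot: [-1.567, 0.001, -1.603]
ft_force: [-1.0, -0.8, -1.9]
opening: 0.417
t 44.8 pos [531.5  32.7 233.8] yaw [-89.8   0.  -91.8] open 0.417 F [-1.  -0.8 -1.9]
shift [ -0.6 130.8   0.2] turn [-0.2  0.3 -0. ] dist 131.0
```

```bash
python3 -m crank '[[-0.6,20,0.3,0,0,0],[-1.5,50,0.5,0,0,0],[-2,85,1,0,0,0],[-2,112,1,0,0,0],[-2,124,1,0,0,0]]'; python3 -m crank '[[0,0,0,0,0,0]]'; python3 -c "
from h import *
go(532.2,33.4,103,-92.1)"
```

```text
t: 45.3
eef_pos: [532.5, 33.2, 107.7]
tcp_rot: [-1.57, 0.0, -1.605]
ft_force: [0.8, -0.4, -1.9]
opening: 0.417
t: 45.4
eef_pos: [532.5, 32.2, 106.8]
tcp_rot: [-1.572, 0.0, -1.606]
ft_force: [0.7, -0.3, -1.9]
opening: 0.42
t 45.4 pos [532.5  32.2 106.8] yaw [-90.1   0.  -92. ] open 0.42 F [ 0.7 -0.3 -1.9]
shift [-1.2  3.8 -0.3] turn [ 0.1  0.1 -0. ] dist 4.0
```

```bash
python3 -m crank '[[-1.2,3,-0.3,0.1,0,0],[-1.2,3.5,-0.3,0.1,0,0],[-1.2,3.5,-0.3,0.1,0,0]]'; python3 -m crank '[[0,1,0,0,0,0],[0,1,0,0,0,0],[0,1,0,0,0,0]]'; python3 -c "
from h import *
go(532.2,33.4,103,-92.1)"
```

```text
t: 45.7
eef_pos: [532.6, 33.3, 104.1]
tcp_rot: [-1.569, 0.0, -1.606]
ft_force: [-0.4, -0.2, -2.3]
opening: 0.42
t: 46.0
eef_pos: [532.7, 33.4, 103.4]
tcp_rot: [-1.569, 0.0, -1.606]
ft_force: [-0.8, -0.3, -1.6]
opening: 0.414
t 46.0 pos [532.7  33.4 103.4] yaw [-89.9   0.  -92. ] open 0.414 F [-0.8 -0.3 -1.6]
shift [-0.   0.4 -0.5] turn [-0.1  0.1 -0. ] dist 1.0
```

```bash
python3 -m crank '[[0,1.3,-0.3,0,0,0],[0,1.3,-0.3,0,0,0],[0,1.3,-0.3,0,0,0]]'; python3 -c "
from h import *
go(532.2,33.4,103,-92.1)"
```

```text
t: 46.3
eef_pos: [532.7, 33.5, 102.6]
tcp_rot: [-1.568, 0.0, -1.606]
ft_force: [-0.3, 0.9, 4.5]
opening: 0.418
t 46.3 pos [532.7  33.5 102.6] yaw [-89.8   0.  -92. ] open 0.418 F [-0.3  0.9  4.5]
shift [ 0.1 -0.4 -0.5] turn [-0.2  0.1 -0. ] dist 1.0
```

Seated. Release, rise, retreat to the right, and check.

```bash
python3 -m crank '[[0,0,0,0,0,0],[0,0,0,0,0,0],[0,0,0,0,0,0],[0,0,0,0,0,0]]' 0.8; python3 -m crank '[[0,-20,0,0,0,0],[0,-50,0,0,0,0],[0,-90,0,0,0,0],[0,-120,0,0,0,0],[0,-150,0,0,0,0]]'; python3 -c "
from h import *
c=cal('wrist');p,d=vision.read_camera('wrist'); cv2.imwrite('pics/w12.png',p);np.save('pics/w12.npy',d)
P=cloud(d,c);Z=P[...,2];v,u=np.mgrid[0:400,0:640]
for n,a,b,lo,hi,z in(('tin',190,280,104,114,110),('jar',360,460,85,96,90),('mill',290,350,139,150,140)):
    m=(Z>lo)&(Z<hi)&(v<228)&(v>120)&(u>a)&(u<b); print(n,m.sum(),rect(m,z,c)[0])
"
python3 -m crank '[[45,0,0,0,0,0],[90,0,0,0,0,0],[135,0,0,0,0,0],[180,0,0,0,0,0],[225,0,0,0,0,0]]';python3 -m crank '[[45,0,0,0,0,0],[90,0,0,0,0,0],[135,0,0,0,0,0],[180,0,0,0,0,0],[180,0,0,0,0,0]]'
```

```text
t: 46.7
eef_pos: [532.6, 33.4, 102.5]
tcp_rot: [-1.568, 0.0, -1.606]
ft_force: [0.6, 0.2, 0.7]
opening: 0.697
t: 47.2
eef_pos: [532.1, 33.4, 253.9]
tcp_rot: [-1.568, 0.0, -1.606]
ft_force: [0.8, -0.5, -0.2]
opening: 0.798
tin 2276 ((534.433837890625, 126.94506072998047), (49.94116973876953, 50.183563232421875), 84.94432830810547)
jar 1708 ((530.8134155273438, -65.52749633789062), (51.221134185791016, 49.99110412597656), 3.8235747814178467)
mill 129 ((532.43212890625, 33.15032196044922), (11.247875213623047, 11.694671630859375), 87.92890930175781)
t: 47.75
eef_pos: [525.3, -193.3, 258.2]
tcp_rot: [-1.561, 0.0, -1.606]
ft_force: [0.6, 0.1, 0.5]
opening: 0.796
t: 48.25
eef_pos: [518.1, -377.9, 257.0]
tcp_rot: [-1.562, -0.0, -1.61]
ft_force: [-0.6, 0.7, -0.6]
opening: 0.801
```

```bash
python3 - <<'E'
from h import *
p,d=vision.read_camera('top'); cv2.imwrite('pics/t12.png',p)
c=cal("top"); P=cloud(d,c); Z=P[...,2]; v,u=np.mgrid[0:400,0:640]
def box(a,b,e,f): return (u>=a)&(u<b)&(v>=e)&(v<f)
for n,m,z in(("tin",box(230,272,165,205)&(Z>100),110),("jar",box(325,365,165,205)&(Z>80),90),("mill",box(275,325,160,205)&(Z>85),125),("cup",box(236,262,128,155)&(Z>35),57),("bowl",box(250,315,225,285)&(Z>20),50),("mould",box(130,190,150,245)&(Z>52)&(Z<75),64)):
    print(n,rect(m,z,c)[0])
E
```

```text
tin ((531.1098022460938, 126.6109848022461), (51.18063735961914, 50.06395721435547), 84.95957946777344)
jar ((528.0665283203125, -66.9486083984375), (49.892127990722656, 50.10401153564453), 88.95146942138672)
mill ((529.5202026367188, 31.899621963500977), (43.755836486816406, 40.00154495239258), 25.693330764770508)
cup ((630.4310913085938, 143.74766540527344), (42.51370620727539, 41.11226272583008), 71.34648132324219)
bowl ((376.2021484375, 71.03488159179688), (107.36457824707031, 106.99827575683594), 44.32200622558594)
mould ((507.9258728027344, 344.53704833984375), (150.06187438964844, 56.14250564575195), 6.421356678009033)
```

View pics/t12.png

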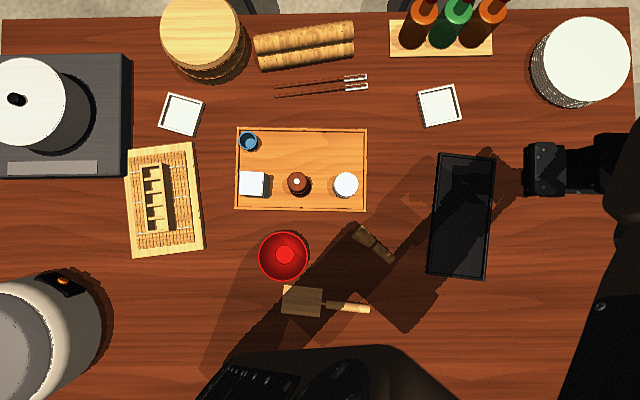

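The top view shows the tin (252,184), mill (298,183) and jar (345,184) back within about 2 mm of their start. The mould is centred on the mat, the cup and bowl have not moved, and the arm is clear.

```bash
python3 -c "
from h import *
print(job.job_done())"
```

```text
the job is handed in; nothing more can be done
None
```

The job is done and handed in at about 48 s; the hand-in reported no verdict. I moved the mill, jar and tin to the black tray. Then I laid the mould the same way up on the mat and put the jar, tin and mill back.

- **Mill, jar and tin:** the last top and wrist images put each within about 2 mm of where it started. All three stand upright.
- **Mould:** it lies about 2–3 mm from the board's centre and is aligned with it (6.4° against 6.45°).
- **Cup and bowl:** the cup reads within 1 mm of its start and the bowl has not moved.
- **Arm:** it is clear of everything.
- **Disagreements:** the top and wrist cameras differed by 2–3 mm on absolute positions, within tolerance, so I judged each return against the same camera's starting image. The top view's mould outline came out 56 mm wide instead of 50, probably because one side wall shows in it; its centre sits about 3 mm to one side of the board's.

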